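# Clear mixed lamp parts into their trays and refit the stacking-frame post

### The job

Sort the mixed lamp parts on the bench: put the two black driver boxes into the blue tray, lying lengthwise with the label still up, and the two white porcelain lampholders upright into the yellow tray, one part in each bay and flat on its floor. Stand the loose red post upright, fully home, in the empty corner socket of the red stacking frame. Leave the amber glass shade where it stands.

Things in the scene. Friction and masses are not known exactly. Their poses are not given: they have to be found in the camera images.
- driver_a_mid (a point): black LED driver box, white and blue label on top, 66 long x 38 wide x 44 mm high, standing label up; both drivers are alike. Point: its centre, 22 above its underside; x along the 66 side, y along the 38 side, z up. Loose, about 0.16 kg. It starts about 0.44 m from the base axis, in one of six places on an arc, at any yaw
- driver_b_mid (a point): black LED driver box, white and blue label on top, 66 long x 38 wide x 44 mm high, standing label up; both drivers are alike. Point: its centre, 22 above its underside; x along the 66 side, y along the 38 side, z up. Loose, about 0.16 kg. It starts about 0.44 m from the base axis, in one of six places on an arc, at any yaw
- holder_a_mid (a point): white porcelain lampholder, round, brass ring around a dark hole on top, 48 mm high, body 40 mm in diameter, foot 44 in diameter and 8 high; both are alike. Point: its centre, 24 above its underside; z is its axis, up. Loose, about 0.12 kg. It starts upright in one of the six places
- holder_b_mid (a point): white porcelain lampholder, round, brass ring around a dark hole on top, 48 mm high, body 40 mm in diameter, foot 44 in diameter and 8 high; both are alike. Point: its centre, 24 above its underside; z is its axis, up. Loose, about 0.12 kg. It starts upright in one of the six places
- post_mid (a point): round red corner post with a bright metal top, standing upright and loose on the bench: 24 mm in diameter, straight from its 2 mm chamfered foot up to 70, then a 16 diameter bright spigot to its full height of 76. Point: its centre, 38 above its underside; z is its axis, up. About 0.18 kg. It starts in one of the same six places
- tray_blue: blue tray, fixed, 181 x 68 mm outside, 14 high, walls, divider and floor 3 thick. A divider at mid-length makes two open bays, 86 x 62 inside each, with centres 44.5 mm either side of the origin along the tray's x. Origin: centre of its underside on the bench; x along its length, z up. About 0.62 m out in one of three places (left, middle, right), at any yaw
- tray_yellow: yellow tray, fixed, 181 x 68 mm outside, 14 high, walls, divider and floor 3 thick. A divider at mid-length makes two open bays, 86 x 62 inside each, with centres 44.5 mm either side of the origin along the tray's x. Origin: centre of its underside on the bench; x along its length, z up. About 0.62 m out in one of three places (left, middle, right), at any yaw
- socket (a point): empty corner socket of the fixed red stacking frame (160 mm square, four 40 x 40 x 24 high corner blocks, in one of the three places, any yaw). A round hole 28 mm in diameter, 20 deep, bottom 4 above the bench. Point: centre of its mouth, 24 above the bench, z up. The other corners hold posts like the loose one, tops 80 above the bench, 120 away along -x, along -y and diagonally
- shade_mid (a point): amber dome-shaped glass lamp shade, 68 mm in diameter, 58 mm high, loose, standing among the parts in one of the six places; not to be moved. Point: its centre, 29 above its underside. Other low things (tape roll, screw tin, marker, trim ring, up to 17 mm high) lie about
Not all that is in view belongs to the job. Leave any green look-alike of the part that bears post_mid alone.

How it is judged:
By the outcome, as a careful person would: the job done as asked, in the order asked, and still so for the second after the job is handed in, with the robot touching nothing.
It also fails if it takes over 128 s, if anything falls off the work surface, if the arm or the gripper's body presses on something with over 40 N, if the wrist force passes 120 N, or if a joint passes its speed limit or range.

### The arm

A 7-joint arm with a two-finger parallel gripper is mounted at the origin on the work surface. World frame = base frame: x ahead of the robot, y to its left, z up, the work surface at z = 0. Lengths are in mm, angles in rad, forces in N, time in s.
With the tool pointing down it reaches from about 400 to 875 mm from the base axis. Payload 19.3 kg.
Tool frame: the origin (TCP) lies at the very end of the fingers, on their centre line; the grasp point (between the pads) lies env.grip_depth behind it (env.grip_depth is the distance from the TCP to the grasp point, in mm); z points along the fingers, y is the line along which they close (so a half turn about z gives the same grasp; the last joint's range is limited). The gripper opens to 85 mm and grips with 20 to 120 N. Pads are 22 mm wide; open, the fingers measure 114 mm over their backs; the gripper's body (76 mm by 85 mm) begins 54 mm behind the grasp point. The pads swing forward as they close: fully open they stand 13 mm farther back than shut.
Start: joints at [-1.411, 0.521, -0.036, 1.599, 0.021, 1.021, -0.113], TCP at [142.384, 608.557, 231.291] pointing down, gripper open.
Joint ranges: [-2.91, 2.91], [-0.3, 2.13], [-1.5, 1.42], [0.17, 2.43], [-1.26, 4.41], [0.16, 1.93], [-2.52, 2.52]. Speed limits (rad/s): [1.89, 1.89, 2.39, 2.39, 3.01, 3.01, 3.01].

### API

Orientations are given as a rotation vector (axis times angle).
In Python, from plant import readout, eyes, ticket, models, env gives the robot as it stands.
- The arm moves only by the tool jog_arm, never from a script. Its argument "rows" is a list of rows, each an object of numbers: "wx", "wy", "wz": the turn, a rotation vector about the tool's x, y, z in units of 10 degrees (1.0 is 10 degrees); "dx", "dy", "dz": the shift along the tool's x, y, z in units of 25 mm (1.0 is 25 mm); "jaw": the gripper's target within -1 to 1 (fully open at 1, half-way at 0, shut at -1). In form: [{"wx": .., "wy": .., "wz": .., "dx": .., "dy": .., "dz": .., "jaw": ..}, ...]. A call has 1 to 8 rows; each row is the pose to reach, as a shift and turn from the pose commanded when the call began, along the tool's axes at that moment; what a row does not reach only later rows make up. A row lasts 1/8 s, in which the tool goes at most 62.5 mm and 10.7 degrees, less where a joint would pass 70% of its speed; a pose out of reach is approached as far as the arm can. A call with a gripper value outside its range is refused whole. The fingers move at their own pace and stop on an object; the grip force is fixed at half the most. Time passes only in rows, so rows that repeat a pose let the fingers close. It gives the time, the measured TCP pose, the force, the opening and the grip force at its end, in the units of the state.
- readout.get_state(): the state, without advancing time (a new reading comes with each control period).
- eyes.grab_frame(name): name is "scene" or "top" or "wrist"; returns a dict with "color" (384x512x3 uint8, red, green, blue), "fx", "fy", "cx", "cy" (pixels), "extrinsics" (4x4, takes a point from camera to world coordinates). Camera axes: x right, y down, z forward; pixel columns grow to the right and rows downward; lengths in mm; the calibration is good to about 2 mm. A picture is of the moment at which its call begins. There is no depth.
- ticket.finish_job(): hands the job in; it is judged then, once.
Trained networks look in a picture, given as the dict that the camera call returned (one of the last four; its "shot" number tells which), for a name from the list of things; names that differ only in an ending like _2 or _b are one class to them, and where a whole thing is asked for, a point or a joint stands for the part that bears it (a point fixed in the world has none). Each returns a list of dicts, best first, with "conf" (0 to 1); they miss things now and then, are a little off and sometimes report something else, mostly with a low value. They report only what shows in the picture. A call takes as long as a camera call. They do not tell look-alikes from the thing itself.
- models.spot_in(picture, target): "bbox" ([centre column, centre row, width, height] in pixels, round what is visible of it).
- models.cut_out(picture, target): "mask" (384x512 bool, what is visible of it) and "bbox" ([centre column, centre row, width, height] in pixels, round what is visible of it).
- models.mark_of(picture, target): "at" ([column, row] in pixels: a listed point, or the origin of a listed thing).
The state is a dict: "time_s": time; "joint_positions": joint angles; "qd": joint speeds; "effort": joint torques, N m; "ee_pos": TCP position; "orientation": TCP orientation; "wrist_force": force on the tool from outside, world axes, zero at the start; "wrist_torque": the same for the moment, N m; "gripper_width": finger opening in mm; "finger_force": force on a finger pad.
Only numpy, scipy, OpenCV 4.12 (cv2) and the standard library are available. Lean on these libraries where they do the work, as an engineer would, in place of code of your own. Each camera call takes 0.05 s, during which the arm holds its last target. There are 200 camera calls.

## Working session

There is one attempt and no reset: what is moved stays moved. The work goes in short steps, Python scripts to look and compute and a tool call to move; the robot and the scene stay as the last step left them, time stands still between calls to the robot, and variables do not carry over. Pictures are saved under pics/ and viewed, at most 14 in all, crops included, and the job is handed in when it is done.

Besides the shell and the picture viewer there is one more tool, called after "Request:" in YAML: its name, and indented under it one key for each argument. jog_arm: Moves the arm, as the interface text tells. Its arguments: {"type":"object","properties":{"rows":{"type":"array"}},"required":["rows"]}

```bash
ls; mkdir -p pics; python3 - <<'E'
from plant import readout, eyes, models, env
import cv2
print(readout.get_state()); print(env.grip_depth, [a for a in dir(env) if a[0]!='_'])
for n in ("top","scene"):
    p=eyes.grab_frame(n); cv2.imwrite(f"pics/{n}0.png",cv2.resize(p["color"][:,:,::-1],(768,576)))
    print(n,p["fx"],p["cx"],p["cy"],p["extrinsics"])
    for t in ("driver_a_mid","holder_a_mid","post_mid","tray_blue","tray_yellow","socket","shade_mid"):
        print(t,[(round(d["conf"],2),[round(v) for v in d["at"]]) for d in models.mark_of(p,t)])
E
```

```text
pics
{'time_s': 0.0, 'joint_positions': array([-1.41120925,  0.52200552, -0.03631436,  1.59997365,  0.0212077 ,
        1.02111783, -0.11281985]), 'qd': array([-2.13872867e-03, -2.80154950e-04,  8.12012849e-04, -9.03939929e-04,
        4.91970901e-04,  1.99166762e-05, -1.24396351e-03]), 'effort': array([ 2.64648290e-03, -9.27086449e+01,  1.98156461e+00, -3.69929123e+01,
        1.80729985e-02,  8.22419330e-03, -1.10680890e-05]), 'ee_pos': array([142.32683494, 608.24336468, 230.74348307]), 'orientation': array([-3.60209842e-01, -3.12083754e+00,  1.75707201e-03]), 'wrist_force': array([-0.82814794,  0.85489574, -0.24183947]), 'wrist_torque': array([-0.00720777,  0.02691207, -0.05570247]), 'finger_force': 0.0, 'gripper_width': 85.3968477705046}
18.700000000000003 ['MotionError', 'grip_depth']
top 480.5574648048808 255.49908354035273 198.72787790017938 [[ 4.00329317e-03 -9.81984561e-01  1.88918756e-01  2.77036564e+02]
 [-9.99929233e-01 -6.04740522e-03 -1.02448732e-02 -3.54052462e+01]
 [ 1.12027755e-02 -1.88864373e-01 -9.81939278e-01  1.15318685e+03]
 [ 0.00000000e+00  0.00000000e+00  0.0
[... 279 characters left out ...]
hade_mid [(0.84, [260, 224])]
scene 384.17275125938795 255.6602183601192 192.66465811587432 [[-6.43770824e-01  4.38064394e-01 -6.27422276e-01  1.04252184e+03]
 [ 7.64906577e-01  3.44986107e-01 -5.43969222e-01  4.76530384e+02]
 [-2.18415793e-02 -8.30110940e-01 -5.57170327e-01  5.61440159e+02]
 [ 0.00000000e+00  0.00000000e+00  0.00000000e+00  1.00000000e+00]]
driver_a_mid [(0.63, [397, 224])]
holder_a_mid [(0.55, [295, 211]), (0.34, [396, 221])]
post_mid [(0.67, [219, 142]), (0.62, [242, 151])]
tray_blue [(0.95, [160, 179]), (0.2, [253, 189])]
tray_yellow [(0.68, [217, 246]), (0.56, [394, 259]), (0.28, [222, 170])]
socket [(0.96, [393, 261])]
shade_mid [(0.86, [254, 192]), (0.69, [223, 169])]
```

View pics/top0.png

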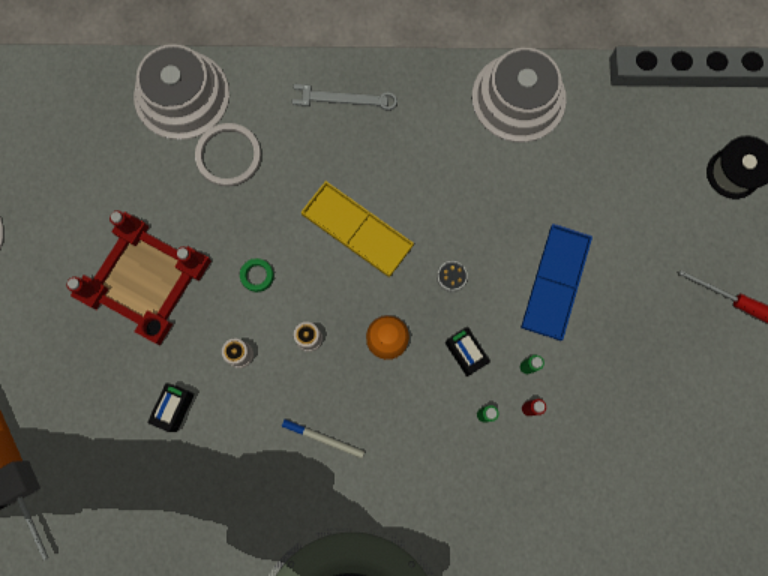

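View pics/scene0.png

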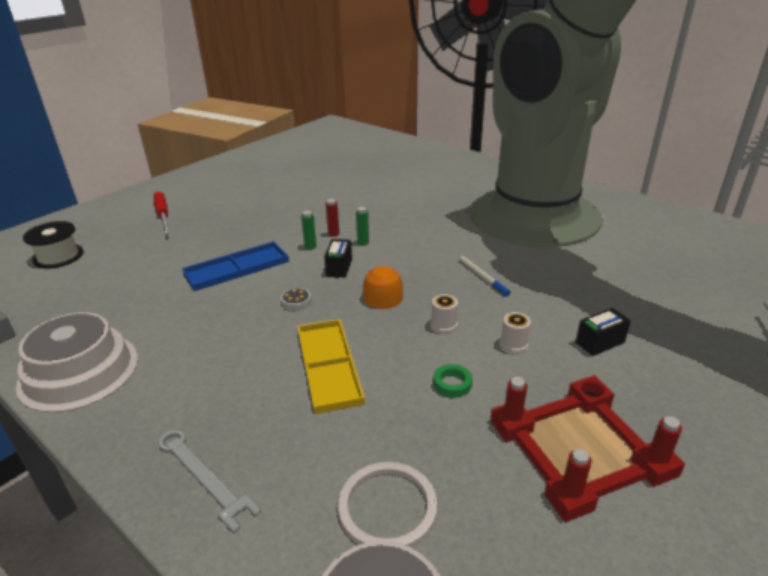

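Top view (768-px scale): drivers are at (172,407) and (467,351), holders at (235,351) and (306,335), and the shade at (388,337). The trays are at (557,282) blue and (358,229) yellow, and the empty socket is at (153,327). Three posts could be the loose one, at (535,407), (533,364) and (489,412). Only (535,407) is red; the other two are green look-alikes. I'll confirm that in a crop before reaching for it.

```bash
cat > h.py <<'E'
import numpy as np, cv2
from scipy.spatial.transform import Rotation as R
from plant import readout, eyes, models
def ray(p,uv,z):
    "pixels (N,2) -> world xy on plane z"
    uv=np.atleast_2d(np.asarray(uv,float)); E=p["extrinsics"]
    d=np.c_[(uv[:,0]-p["cx"])/p["fx"],(uv[:,1]-p["cy"])/p["fy"],np.ones(len(uv))]@E[:3,:3].T
    return (E[:3,3]+d*((z-E[2,3])/d[:,2])[:,None])[:,:2]
def blob(p,mask,near,z,rad=30):
    "largest blob near pixel -> world centre, size, long-axis azimuth deg"
    m=np.zeros(mask.shape,np.uint8); cv2.circle(m,tuple(int(v) for v in near),rad,1,-1)
    m=cv2.morphologyEx((m&mask.astype(np.uint8)),cv2.MORPH_CLOSE,np.ones((3,3)))
    c=max(cv2.findContours(m,0,2)[0],key=cv2.contourArea).reshape(-1,2)
    (cx,cy),(w,h),a=cv2.minAreaRect(ray(p,c,z).astype(np.float32))
    if h>w: w,h,a=h,w,a+90
    return np.round([cx,cy,w,h,(a+90)%180-90],1)
def plan(*targets):
    "targets (x,y,z,az of tool y deg): print tool-frame moves, each from the previous"
    s=readout.get_state(); x=np.array(s["ee_pos"]); r=R.from_rotvec(s["orientation"])
    y=r.apply([0,1,0]); print("now",s["time_s"],np.round(x,1),"az",round(np.degrees(np.arctan2(y[1],y[0])),1),"w",round(s["gripper_width"],1))
    for t in targets:
        a=np.radians(t[3]); Y=np.array([np.cos(a),np.sin(a),0]); Z=np.array([0,0,-1.])
        T=R.from_matrix(np.c_[np.cross(Y,Z),Y,Z])
        print(t,"d",np.round(r.inv().apply(np.array(t[:3])-x)/25,3),"w",np.round(np.degrees((r.inv()*T).as_rotvec())/10,3)); x=np.array(t[:3]);r=T
E
python3 - <<'E'
from h import *
p=eyes.grab_frame("top"); hsv=cv2.cvtColor(p["color"],cv2.COLOR_RGB2HSV); H,S,V=[hsv[...,i].astype(int) for i in range(3)]
bl=(H>100)&(H<130)&(S>140); ye=(H>18)&(H<35)&(S>140)
print("blue",blob(p,bl,(371,188),12,60)); print("yellow",blob(p,ye,(239,153),12,60))
dk=(V<60)
lab=(V>140)|bl
for n in ((114.7,271),(311,234)):
    print("drv",blob(p,lab,n,44,18), blob(p,lab|dk,n,30,26))
for n in ((156.7,233),(204,223)): print("hold ring",blob(p,V<75,n,48,9), ray(p,n,48))
for n,z in (((357,271),76),((358.5,241),76),((327,274),76),((102,218),24),((259,225),29)): print(n,ray(p,n,z))
for t in ("post_mid","shade_mid","holder_a_mid","driver_a_mid"):
  print(t,[(round(d["conf"],2),np.round(d["bbox"])) for d in models.spot_in(p,t)])
cv2.imwrite("pics/crop1.png",np.hstack([cv2.resize(p["color"][a-30:a+30,b-30:b+30,::-1],(400,400),interpolation=cv2.INTER_CUBIC) for a,b in ((260,345),(220,100))]))
E
```

```text
blue [ 526.8 -328.5  182.9   69.5  -18.1]
yellow [613.9  -2.7 182.6  70.5  54.1]
drv [320.5 281.   42.4  24.8 -22.1] [322.5 275.9  75.1  53.8 -21.5]
drv [ 410.4 -180.    42.2   26.1   33.1] [ 409.8 -178.    66.7   45.8   32.4]
hold ring [406.6 183.2  21.   20.7   2.4] [[407.81759689 180.49183426]]
hold ring [432.8  73.3  21.2  20.8   1.3] [[431.6695851   72.15139633]]
(357, 271) [[ 322.00740877 -273.02696209]]
(358.5, 241) [[ 388.84449561 -278.81458503]]
(327, 274) [[ 315.11816383 -206.04013013]]
(102, 218) [[445.61304988 315.8369442 ]]
(259, 225) [[430.29518632 -55.64150785]]
post_mid [(0.63, array([357., 273.,  13.,  10.])), (0.35, array([ 93., 186.,  94.,  89.]))]
shade_mid [(0.75, array([258., 225.,  29.,  31.]))]
holder_a_mid [(0.53, array([207., 224.,  20.,  20.]))]
driver_a_mid [(0.7, array([114., 273.,  32.,  30.])), (0.45, array([260., 226.,  26.,  32.]))]
```

View pics/crop1.png

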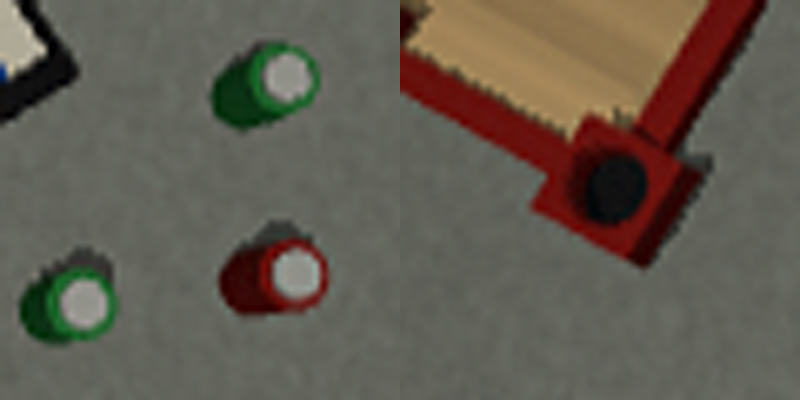

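The crop confirms it: the loose red post has its top at about (360,271) in the original image, with the two green look-alikes at (358,241) and (327,274). The empty socket hole is at (102,218). I'll start with driver A.

```bash
python3 - <<'E'
from h import *
plan((322,278,180,68))
E
```

```text
now 1.05 [142.4 608.5 231.3] az 76.8 w 85.1
(322, 278, 180, 68) d [-10.007 -11.236   2.052] w [-0.     0.     0.883]
```

Request:
jog_arm:
  rows:
    - {"dx": -2,"dy": -2.25,"dz": 0.4,"wz": 0.2,"jaw": 0.6}
    - {"dx": -4,"dy": -4.5,"dz": 0.8,"wz": 0.4,"jaw": 0.6}
    - {"dx": -6,"dy": -6.75,"dz": 1.2,"wz": 0.6,"jaw": 0.6}
    - {"dx": -8,"dy": -9,"dz": 1.6,"wz": 0.88,"jaw": 0.6}
    - {"dx": -10,"dy": -11.24,"dz": 2.05,"wz": 0.88,"jaw": 0.6}
    - {"dx": -10,"dy": -11.24,"dz": 2.05,"wz": 0.88,"jaw": 0.6}
    - {"dx": -10,"dy": -11.24,"dz": 2.05,"wz": 0.88,"jaw": 0.6}
    - {"dx": -10,"dy": -11.24,"dz": 2.05,"wz": 0.88,"jaw": 0.6}

```text
invalid input
```

```bash
cat >> h.py <<'E'
def wrist(name=None):
    p=eyes.grab_frame("wrist")
    if name: cv2.imwrite(f"pics/{name}.png",p["color"][:,:,::-1])
    return p
E
python3 - <<'E'
from h import *
plan(); p=wrist("w1"); print(p["extrinsics"][:3].round(2))
d=models.cut_out(p,"driver_a_mid"); print([(round(a["conf"],2),np.round(a["bbox"])) for a in d])
m=models.mark_of(p,"driver_a_mid"); print([(a["conf"],a["at"],ray(p,a["at"],22)) for a in m])
E
```

```text
now 1.05 [142.4 608.5 231.3] az 76.8 w 85.1
[[ 2.3000e-01  9.4000e-01  2.5000e-01  7.8950e+01]
 [ 9.7000e-01 -2.2000e-01 -6.0000e-02  6.2383e+02]
 [ 0.0000e+00  2.6000e-01 -9.7000e-01  3.7312e+02]]
[(0.57, array([ 82., 345.,  23.,  19.]))]
[(0.66, [76.2, 323.5], array([[316.56285055, 284.24446093]]))]
```

View pics/w1.png

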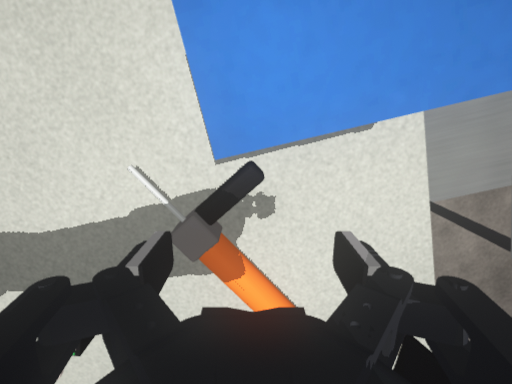

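The wrist picture, taken before any motion, shows the fingers at (150,265) and (350,255) and an unrelated hammer. The call was refused, probably because each row needs every key.

Request:
jog_arm:
  rows:
    - {"wx": 0,"wy": 0,"wz": 0.2,"dx": -2,"dy": -2.25,"dz": 0.4,"jaw": 0.6}
    - {"wx": 0,"wy": 0,"wz": 0.4,"dx": -4,"dy": -4.5,"dz": 0.8,"jaw": 0.6}
    - {"wx": 0,"wy": 0,"wz": 0.6,"dx": -6,"dy": -6.75,"dz": 1.2,"jaw": 0.6}
    - {"wx": 0,"wy": 0,"wz": 0.88,"dx": -8,"dy": -9,"dz": 1.6,"jaw": 0.6}
    - {"wx": 0,"wy": 0,"wz": 0.88,"dx": -10,"dy": -11.24,"dz": 2.05,"jaw": 0.6}
    - {"wx": 0,"wy": 0,"wz": 0.88,"dx": -10,"dy": -11.24,"dz": 2.05,"jaw": 0.6}
    - {"wx": 0,"wy": 0,"wz": 0.88,"dx": -10,"dy": -11.24,"dz": 2.05,"jaw": 0.6}
    - {"wx": 0,"wy": 0,"wz": 0.88,"dx": -10,"dy": -11.24,"dz": 2.05,"jaw": 0.6}

```text
time_s: 2.2
ee_pos: [322.0, 278.2, 180.3]
orientation: [0.6, 3.084, 0.001]
wrist_force: [-0.5, 0.2, 0.7]
gripper_width: 68.2
finger_force: 0.0
```

```bash
python3 - <<'E'
from h import *
plan(); p=wrist("w2"); print(p["extrinsics"][:3].round(2))
d=models.cut_out(p,"driver_a_mid"); print([(round(a["conf"],2),np.round(a["bbox"])) for a in d])
m=models.mark_of(p,"driver_a_mid"); print([(a["conf"],a["at"],ray(p,a["at"],22)) for a in m])
E
```

```text
now 2.2 [322.  278.2 180.3] az 68.0 w 68.2
[[ 3.8000e-01  8.9000e-01  2.4000e-01  2.6154e+02]
 [ 9.3000e-01 -3.6000e-01 -1.0000e-01  3.0306e+02]
 [ 0.0000e+00  2.6000e-01 -9.7000e-01  3.2207e+02]]
[(0.93, array([254., 177.,  40.,  59.]))]
[(0.81, [255.2, 178.3], array([[323.47999181, 281.26317976]]))]
```

View pics/w2.png

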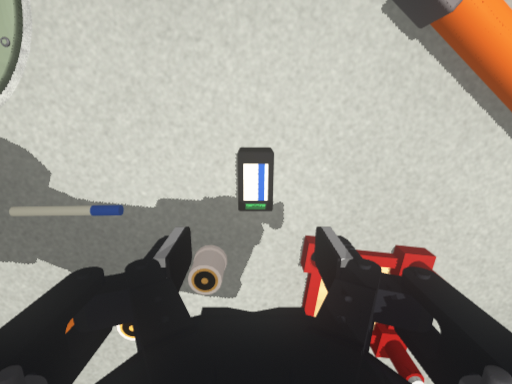

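Driver A is at (255,180), aligned with the fingers and 3 mm off. I'll compute the descent and the path to the tray. The clear fingers are at (175,250) and (335,245).

```bash
python3 - <<'E'
from h import *
p=wrist(); print(ray(p,[(255.5,182)],44), ray(p,(255.5,153),44),ray(p,(255.5,210),44))
c=np.array([526.8,-328.5]); u=np.array([np.cos(np.radians(-18.1)),np.sin(np.radians(-18.1))])
print(c+44.5*u,c-44.5*u)
plan((323.5,281,14,68))
E
```

```text
[[322.1294167 282.5788956]] [[293.52095297 294.00789781]] [[351.35964969 270.90149829]]
[ 569.09795006 -342.32510112] [ 484.50204994 -314.67489888]
now 2.4 [321.3 279.  180.1] az 68.1 w 68.2
(323.5, 281, 14, 68) d [-0.051  0.102  6.645] w [ 0.002 -0.     0.014]
```

Request:
jog_arm:
  rows:
    - {"wx": 0,"wy": 0,"wz": 0,"dx": 0,"dy": 0.12,"dz": 2,"jaw": 0.6}
    - {"wx": 0,"wy": 0,"wz": 0,"dx": 0,"dy": 0.12,"dz": 4,"jaw": 0.6}
    - {"wx": 0,"wy": 0,"wz": 0,"dx": 0,"dy": 0.12,"dz": 5.5,"jaw": 0.6}
    - {"wx": 0,"wy": 0,"wz": 0,"dx": 0,"dy": 0.12,"dz": 6.65,"jaw": 0.6}
    - {"wx": 0,"wy": 0,"wz": 0,"dx": 0,"dy": 0.12,"dz": 6.65,"jaw": 0.6}
    - {"wx": 0,"wy": 0,"wz": 0,"dx": 0,"dy": 0.12,"dz": 6.65,"jaw": -1}
    - {"wx": 0,"wy": 0,"wz": 0,"dx": 0,"dy": 0.12,"dz": 6.65,"jaw": -1}
    - {"wx": 0,"wy": 0,"wz": 0,"dx": 0,"dy": 0.12,"dz": 6.65,"jaw": -1}

```text
time_s: 3.4
ee_pos: [323.3, 281.5, 15.1]
orientation: [0.598, 3.083, 0.003]
wrist_force: [-1.7, -0.5, 9.7]
gripper_width: 37.3
finger_force: 59.6
```

Request:
jog_arm:
  rows:
    - {"wx": 0,"wy": 0,"wz": 0,"dx": 0,"dy": 0,"dz": 0,"jaw": -1}
    - {"wx": 0,"wy": 0,"wz": 0,"dx": 0,"dy": 0,"dz": 0,"jaw": -1}
    - {"wx": 0,"wy": 0,"wz": 0,"dx": 0,"dy": 0,"dz": -1,"jaw": -1}
    - {"wx": 0,"wy": 0,"wz": 0,"dx": 0,"dy": 0,"dz": -2.5,"jaw": -1}
    - {"wx": 0,"wy": 0,"wz": 0,"dx": 0,"dy": 0,"dz": -4.5,"jaw": -1}
    - {"wx": 0,"wy": 0,"wz": 0,"dx": 0,"dy": 0,"dz": -5.5,"jaw": -1}
    - {"wx": 0,"wy": 0,"wz": 0,"dx": 0,"dy": 0,"dz": -5.5,"jaw": -1}

```text
time_s: 4.28
ee_pos: [323.6, 281.6, 153.6]
orientation: [0.598, 3.082, 0.007]
wrist_force: [-0.6, 0.0, -2.0]
gripper_width: 37.4
finger_force: 61.0
```

```bash
python3 - <<'E'
from h import *
print(readout.get_state()["finger_force"])
plan((460,30,150,90),(532,-250,150,72),(569,-342,150,72))
E
```

```text
61.038769483566284
now 4.275 [323.6 281.6 153.6] az 68.0 w 37.4
(460, 30, 150, 90) d [-8.825 -7.295  0.125] w [ 0.025  0.014 -2.196]
(532, -250, 150, 72) d [ -2.88 -11.2    0.  ] w [0.  0.  1.8]
(569, -342, 150, 72) d [-2.545 -3.043  0.   ] w [0. 0. 0.]
```

Request:
jog_arm:
  rows:
    - {"wx": 0,"wy": 0,"wz": -0.1,"dx": -1.7,"dy": -1.4,"dz": 0,"jaw": -1}
    - {"wx": 0,"wy": 0,"wz": -0.2,"dx": -3.3,"dy": -2.8,"dz": 0,"jaw": -1}
    - {"wx": 0,"wy": 0,"wz": -0.3,"dx": -5,"dy": -4.2,"dz": 0,"jaw": -1}
    - {"wx": 0,"wy": 0,"wz": -0.4,"dx": -6.6,"dy": -5.6,"dz": 0,"jaw": -1}
    - {"wx": 0,"wy": 0,"wz": -0.4,"dx": -8.3,"dy": -7.06,"dz": 0,"jaw": -1}
    - {"wx": 0,"wy": 0,"wz": -0.4,"dx": -8.3,"dy": -7.06,"dz": 0,"jaw": -1}

```text
time_s: 5.03
ee_pos: [450.1, 35.6, 150.8]
orientation: [0.5, 3.101, -0.002]
wrist_force: [0.5, -0.2, -2.5]
gripper_width: 37.1
finger_force: 61.0
```

Request:
jog_arm:
  rows:
    - {"wx": 0,"wy": 0,"wz": 0,"dx": -1.4,"dy": -2,"dz": 0,"jaw": -1}
    - {"wx": 0,"wy": 0,"wz": 0,"dx": -2.8,"dy": -4,"dz": 0,"jaw": -1}
    - {"wx": 0,"wy": 0,"wz": 0,"dx": -4.2,"dy": -6,"dz": 0,"jaw": -1}
    - {"wx": 0,"wy": 0,"wz": 0,"dx": -5.6,"dy": -8,"dz": 0,"jaw": -1}
    - {"wx": 0,"wy": 0,"wz": 0,"dx": -7,"dy": -10,"dz": 0,"jaw": -1}
    - {"wx": 0,"wy": 0,"wz": 0,"dx": -8.2,"dy": -11.6,"dz": 0,"jaw": -1}
    - {"wx": 0,"wy": 0,"wz": 0,"dx": -9.25,"dy": -13.06,"dz": 0,"jaw": -1}
    - {"wx": 0,"wy": 0,"wz": 0,"dx": -9.25,"dy": -13.06,"dz": 0,"jaw": -1}

```text
time_s: 6.02
ee_pos: [568.1, -344.9, 149.9]
orientation: [-0.495, -3.101, 0.001]
wrist_force: [-0.6, 1.2, -1.1]
gripper_width: 36.9
finger_force: 61.1
```

```bash
python3 - <<'E'
from h import *
p=wrist("w3"); hsv=cv2.cvtColor(p["color"],cv2.COLOR_RGB2HSV); H,S,V=[hsv[...,i].astype(int) for i in range(3)]
bl=(H>100)&(H<130)&(S>140)
m=models.cut_out(p,"tray_blue"); print([(a["conf"],a["bbox"]) for a in m])
m=models.mark_of(p,"tray_blue"); print([(a["conf"],a["at"],ray(p,a["at"],0)) for a in m])
print(blob(p,bl,(256,160),13,300))
plan((569,-342,17,72))
E
```

```text
[(0.55, [256.2, 112.0, 74.7, 132.9]), (0.37, [497.8, 106.1, 28.5, 61.1])]
[(0.59, [252.0, 141.6], array([[ 528.08778229, -332.2314647 ]]))]
[ 505.2 -321.1  129.1   66.9  -18.2]
now 6.175 [ 568.5 -340.8  150.5] az 72.1 w 37.1
(569, -342, 17, 72) d [-0.039 -0.045  5.341] w [ 0.005 -0.007  0.01 ]
```

View pics/w3.png

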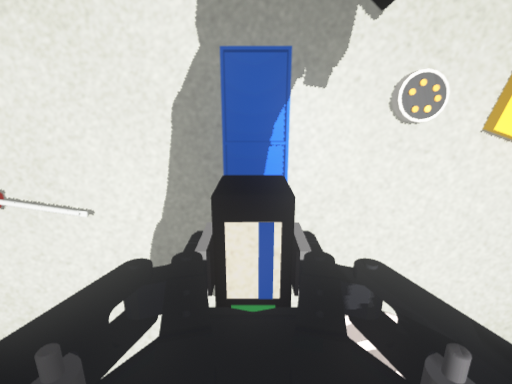

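The picture shows the driver held label-up over the far bay, with the tray's centreline running vertically at column 256 and the divider at row 142. It's aligned, so I'll lower it and release.

Request:
jog_arm:
  rows:
    - {"wx": 0,"wy": 0,"wz": 0,"dx": -0.04,"dy": -0.04,"dz": 1.8,"jaw": -1}
    - {"wx": 0,"wy": 0,"wz": 0,"dx": -0.04,"dy": -0.04,"dz": 3.5,"jaw": -1}
    - {"wx": 0,"wy": 0,"wz": 0,"dx": -0.04,"dy": -0.04,"dz": 4.6,"jaw": -1}
    - {"wx": 0,"wy": 0,"wz": 0,"dx": -0.04,"dy": -0.04,"dz": 5,"jaw": -1}
    - {"wx": 0,"wy": 0,"wz": 0,"dx": -0.04,"dy": -0.04,"dz": 5.29,"jaw": -1}
    - {"wx": 0,"wy": 0,"wz": 0,"dx": -0.04,"dy": -0.04,"dz": 5.29,"jaw": -1}
    - {"wx": 0,"wy": 0,"wz": 0,"dx": -0.04,"dy": -0.04,"dz": 5.29,"jaw": 0.3}
    - {"wx": 0,"wy": 0,"wz": 0,"dx": -0.04,"dy": -0.04,"dz": 5.29,"jaw": 0.3}

```text
time_s: 7.18
ee_pos: [569.6, -343.9, 19.8]
orientation: [0.491, 3.102, -0.001]
wrist_force: [-0.6, 0.5, -0.9]
gripper_width: 55.3
finger_force: 0.0
```

Request:
jog_arm:
  rows:
    - {"wx": 0,"wy": 0,"wz": 0,"dx": 0,"dy": 0,"dz": 0,"jaw": 0.4}
    - {"wx": 0,"wy": 0,"wz": 0,"dx": 0,"dy": 0,"dz": -1,"jaw": 0.4}
    - {"wx": 0,"wy": 0,"wz": 0,"dx": 0,"dy": 0,"dz": -3,"jaw": 0.4}
    - {"wx": 0,"wy": 0,"wz": 0,"dx": 0,"dy": 0,"dz": -5,"jaw": 0.4}
    - {"wx": 0,"wy": 0,"wz": 0,"dx": 0,"dy": 0,"dz": -6,"jaw": 0.4}
    - {"wx": 0,"wy": 0,"wz": 0,"dx": 0,"dy": 0,"dz": -6,"jaw": 0.4}

```text
time_s: 7.92
ee_pos: [570.1, -344.2, 171.3]
orientation: [0.49, 3.1, -0.002]
wrist_force: [-0.3, -0.0, -0.7]
gripper_width: 60.2
finger_force: 0.0
```

```bash
python3 - <<'E'
from h import *
plan((408,-179,165,122.5))
plan((408,-179,165,-57.5))
E
```

```text
now 7.925 [ 570.1 -344.2  171.3] az 72.0 w 60.2
(408, -179, 165, 122.5) d [8.207 4.286 0.222] w [-0.012  0.018 -5.047]
now 7.925 [ 570.1 -344.2  171.3] az 72.0 w 60.2
(408, -179, 165, -57.5) d [8.207 4.286 0.222] w [ 0.022  0.014 12.953]
```

Request:
jog_arm:
  rows:
    - {"wx": 0,"wy": 0,"wz": 1,"dx": 1,"dy": 0.5,"dz": 0,"jaw": 0.4}
    - {"wx": 0,"wy": 0,"wz": 2,"dx": 2,"dy": 1,"dz": 0,"jaw": 0.4}
    - {"wx": 0,"wy": 0,"wz": 3,"dx": 3,"dy": 1.5,"dz": 0,"jaw": 0.4}
    - {"wx": 0,"wy": 0,"wz": 4,"dx": 4,"dy": 2,"dz": 0,"jaw": 0.4}
    - {"wx": 0,"wy": 0,"wz": 5,"dx": 5,"dy": 2.5,"dz": 0,"jaw": 0.4}
    - {"wx": 0,"wy": 0,"wz": 6,"dx": 6,"dy": 3,"dz": 0,"jaw": 0.4}
    - {"wx": 0,"wy": 0,"wz": 7,"dx": 7,"dy": 3.6,"dz": 0,"jaw": 0.4}
    - {"wx": 0,"wy": 0,"wz": 8,"dx": 8.2,"dy": 4.29,"dz": 0.2,"jaw": 0.4}

```text
time_s: 8.93
ee_pos: [406.4, -177.9, 163.6]
orientation: [-2.377, -2.054, 0.001]
wrist_force: [1.4, 0.8, -0.2]
gripper_width: 59.9
finger_force: 0.0
```

Request:
jog_arm:
  rows:
    - {"wx": 0,"wy": 0,"wz": 1,"dx": 0,"dy": 0,"dz": 0,"jaw": 0.4}
    - {"wx": 0,"wy": 0,"wz": 2,"dx": 0,"dy": 0,"dz": 0,"jaw": 0.4}
    - {"wx": 0,"wy": 0,"wz": 3,"dx": 0,"dy": 0,"dz": 0,"jaw": 0.4}
    - {"wx": 0,"wy": 0,"wz": 4,"dx": 0,"dy": 0,"dz": 0,"jaw": 0.4}
    - {"wx": 0,"wy": 0,"wz": 4.95,"dx": 0,"dy": 0,"dz": 0,"jaw": 0.4}
    - {"wx": 0,"wy": 0,"wz": 4.95,"dx": 0,"dy": 0,"dz": 0,"jaw": 0.4}

```text
time_s: 9.68
ee_pos: [406.9, -178.3, 163.5]
orientation: [3.015, 0.881, -0.002]
wrist_force: [1.2, -0.4, -0.1]
gripper_width: 59.8
finger_force: 0.0
```

```bash
cat >> h.py <<'E'
def top_of_driver(p,name):
    cv2.imwrite(f"pics/{name}.png",p["color"][:,:,::-1])
    hsv=cv2.cvtColor(p["color"],cv2.COLOR_RGB2HSV); H,S,V=[hsv[...,i].astype(int) for i in range(3)]
    for a in models.cut_out(p,"driver_a_mid"):
        print(round(a["conf"],2),np.round(a["bbox"]),"all",blob(p,a["mask"],a["bbox"][:2],30,100))
        b=a["mask"]&(((H>100)&(H<130)&(S>100))|(V>100)); print("label",blob(p,b,a["bbox"][:2],44,60))
E
python3 - <<'E'
from h import *
plan(); p=wrist(); top_of_driver(p,"w4")
print([(a["conf"],a["at"],ray(p,a["at"],22)) for a in models.mark_of(p,"driver_a_mid")])
E
```

```text
now 9.675 [ 406.9 -178.3  163.5] az -57.4 w 59.8
0.89 [467. 137.  87.  74.] all [ 568.3 -341.9   85.8   60.9  -18.1]
label [ 572.3 -347.5   47.    32.   -17.7]
[(0.85, [474.4, 136.1], array([[ 571.48263355, -345.86188561]]))]
```

View pics/w4.png

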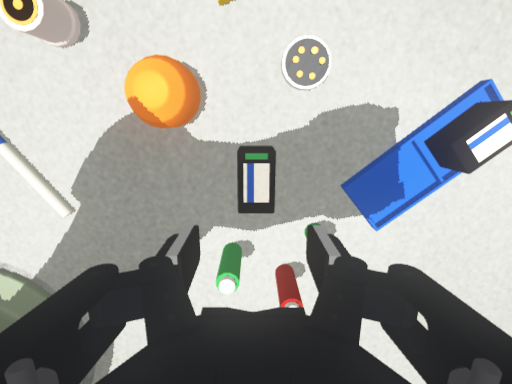

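Driver A lies in the far bay at (470,135), label up. Driver B is centred under the gripper at (256,180), square to the fingers. Green post (228,270) and red post (288,285) lie outside the finger path.

```bash
python3 - <<'E'
from h import *
p=wrist(); print(ray(p,[(256.5,180),(256.5,148),(256.5,212)],44))
c=ray(p,(256.5,180),44)[0]
plan((*c,14,-57.5),(*c,150,-57.5),(484,-316,150,-108.1))
E
```

```text
[[ 414.95458042 -177.57336482]
 [ 441.6452104  -160.31964841]
 [ 386.51292053 -195.95900555]]
now 9.875 [ 407.2 -178.5  163.9] az -57.3 w 59.5
(np.float64(414.95458041947074), np.float64(-177.57336481501943), 14, -57.5) d [0.281 0.139 5.998] w [-0.001  0.001  0.019]
(np.float64(414.95458041947074), np.float64(-177.57336481501943), 150, -57.5) d [ 0.    0.   -5.44] w [0. 0. 0.]
(484, -316, 150, -108.1) d [-0.646  6.154  0.   ] w [0.   0.   5.06]
```

Request:
jog_arm:
  rows:
    - {"wx": 0,"wy": 0,"wz": 0,"dx": 0.25,"dy": 0.1,"dz": 2,"jaw": 0.4}
    - {"wx": 0,"wy": 0,"wz": 0,"dx": 0.25,"dy": 0.1,"dz": 4,"jaw": 0.4}
    - {"wx": 0,"wy": 0,"wz": 0,"dx": 0.25,"dy": 0.1,"dz": 5.3,"jaw": 0.4}
    - {"wx": 0,"wy": 0,"wz": 0,"dx": 0.25,"dy": 0.1,"dz": 5.97,"jaw": 0.4}
    - {"wx": 0,"wy": 0,"wz": 0,"dx": 0.25,"dy": 0.1,"dz": 5.97,"jaw": 0.4}
    - {"wx": 0,"wy": 0,"wz": 0,"dx": 0.25,"dy": 0.1,"dz": 5.97,"jaw": -1}
    - {"wx": 0,"wy": 0,"wz": 0,"dx": 0.25,"dy": 0.1,"dz": 5.97,"jaw": -1}
    - {"wx": 0,"wy": 0,"wz": 0,"dx": 0.25,"dy": 0.1,"dz": 5.97,"jaw": -1}

```text
time_s: 10.88
ee_pos: [414.3, -177.4, 15.8]
orientation: [3.015, 0.88, 0.002]
wrist_force: [-2.9, -0.8, 7.7]
gripper_width: 36.7
finger_force: 60.7
```

Request:
jog_arm:
  rows:
    - {"wx": 0,"wy": 0,"wz": 0,"dx": 0,"dy": 0,"dz": 0,"jaw": -1}
    - {"wx": 0,"wy": 0,"wz": 0,"dx": 0,"dy": 0,"dz": 0,"jaw": -1}
    - {"wx": 0,"wy": 0,"wz": 0,"dx": 0,"dy": 0,"dz": -1,"jaw": -1}
    - {"wx": 0,"wy": 0,"wz": 0,"dx": 0,"dy": 0,"dz": -2.5,"jaw": -1}
    - {"wx": 0,"wy": 0,"wz": 0,"dx": 0,"dy": 0,"dz": -4.5,"jaw": -1}
    - {"wx": 0,"wy": 0,"wz": 0,"dx": 0,"dy": 0,"dz": -5.5,"jaw": -1}
    - {"wx": 0,"wy": 0,"wz": 0,"dx": 0,"dy": 0,"dz": -5.5,"jaw": -1}

```text
time_s: 11.75
ee_pos: [414.9, -176.9, 154.0]
orientation: [3.014, 0.882, 0.006]
wrist_force: [-0.1, 0.1, -2.5]
gripper_width: 36.8
finger_force: 60.6
```

Request:
jog_arm:
  rows:
    - {"wx": 0,"wy": 0,"wz": 0.9,"dx": -0.1,"dy": 1.2,"dz": 0,"jaw": -1}
    - {"wx": 0,"wy": 0,"wz": 1.8,"dx": -0.2,"dy": 2.4,"dz": 0,"jaw": -1}
    - {"wx": 0,"wy": 0,"wz": 2.7,"dx": -0.4,"dy": 3.6,"dz": 0,"jaw": -1}
    - {"wx": 0,"wy": 0,"wz": 3.6,"dx": -0.5,"dy": 4.8,"dz": 0,"jaw": -1}
    - {"wx": 0,"wy": 0,"wz": 4.4,"dx": -0.65,"dy": 6.15,"dz": 0,"jaw": -1}
    - {"wx": 0,"wy": 0,"wz": 5.05,"dx": -0.65,"dy": 6.15,"dz": 0,"jaw": -1}
    - {"wx": 0,"wy": 0,"wz": 5.05,"dx": -0.65,"dy": 6.15,"dz": 0,"jaw": -1}

```text
time_s: 12.62
ee_pos: [482.4, -315.4, 151.2]
orientation: [-3.103, 0.49, 0.003]
wrist_force: [-0.1, 0.0, -2.2]
gripper_width: 36.7
finger_force: 60.7
```

```bash
python3 - <<'E'
from h import *
plan((484,-315,18.5,-108.1)); p=wrist("w5")
p=eyes.grab_frame("top"); cv2.imwrite("pics/t2.png",cv2.resize(p["color"][140:260,290:450,::-1],(640,480)))
E
```

```text
now 12.625 [ 482.4 -315.4  151.2] az -107.9 w 36.7
(484, -315, 18.5, -108.1) d [ 0.064 -0.036  5.307] w [0.001 0.009 0.016]
```

View pics/w5.png

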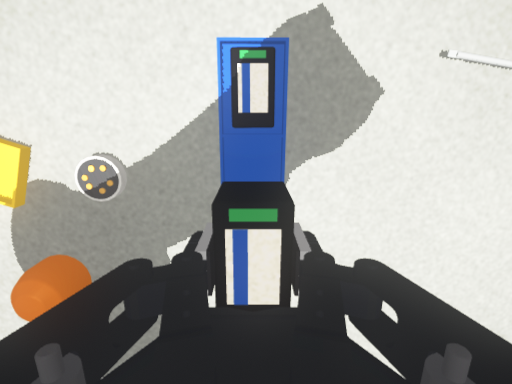

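Driver A sits cleanly in the far bay at (252,88). Driver B is held square over the near bay. Lowering and releasing, then on to the holders.

Request:
jog_arm:
  rows:
    - {"wx": 0,"wy": 0,"wz": 0,"dx": 0.06,"dy": -0.04,"dz": 1.8,"jaw": -1}
    - {"wx": 0,"wy": 0,"wz": 0,"dx": 0.06,"dy": -0.04,"dz": 3.5,"jaw": -1}
    - {"wx": 0,"wy": 0,"wz": 0,"dx": 0.06,"dy": -0.04,"dz": 4.6,"jaw": -1}
    - {"wx": 0,"wy": 0,"wz": 0,"dx": 0.06,"dy": -0.04,"dz": 5,"jaw": -1}
    - {"wx": 0,"wy": 0,"wz": 0,"dx": 0.06,"dy": -0.04,"dz": 5.3,"jaw": -1}
    - {"wx": 0,"wy": 0,"wz": 0,"dx": 0.06,"dy": -0.04,"dz": 5.3,"jaw": -1}
    - {"wx": 0,"wy": 0,"wz": 0,"dx": 0.06,"dy": -0.04,"dz": 5.3,"jaw": 0.3}
    - {"wx": 0,"wy": 0,"wz": 0,"dx": 0.06,"dy": -0.04,"dz": 5.3,"jaw": 0.3}

```text
time_s: 13.72
ee_pos: [485.0, -315.2, 20.4]
orientation: [3.103, -0.49, 0.001]
wrist_force: [-0.1, -0.6, -0.1]
gripper_width: 55.1
finger_force: 0.0
```

Request:
jog_arm:
  rows:
    - {"wx": 0,"wy": 0,"wz": 0,"dx": 0,"dy": 0,"dz": 0,"jaw": 0.4}
    - {"wx": 0,"wy": 0,"wz": 0,"dx": 0,"dy": 0,"dz": -1,"jaw": 0.4}
    - {"wx": 0,"wy": 0,"wz": 0,"dx": 0,"dy": 0,"dz": -3,"jaw": 0.4}
    - {"wx": 0,"wy": 0,"wz": 0,"dx": 0,"dy": 0,"dz": -5,"jaw": 0.4}
    - {"wx": 0,"wy": 0,"wz": 0,"dx": 0,"dy": 0,"dz": -6.5,"jaw": 0.4}
    - {"wx": 0,"wy": 0,"wz": 0,"dx": 0,"dy": 0,"dz": -6.5,"jaw": 0.4}

```text
time_s: 14.48
ee_pos: [485.5, -315.7, 184.7]
orientation: [3.102, -0.49, 0.006]
wrist_force: [-0.4, 1.2, -0.7]
gripper_width: 59.8
finger_force: 0.0
```

```bash
python3 - <<'E'
from h import *
plan((470,-100,175,-60),(433,73,175,-36))
E
```

```text
now 14.475 [ 485.5 -315.7  184.7] az -108.0 w 59.8
(470, -100, 175, -60) d [-3.25  -8.016  0.373] w [ 0.011 -0.02  -4.796]
(433, 73, 175, -36) d [ 2.178 -6.733  0.   ] w [ 0.   0.  -2.4]
```

Request:
jog_arm:
  rows:
    - {"wx": 0,"wy": 0,"wz": -0.9,"dx": -0.6,"dy": -1.6,"dz": 0,"jaw": 0.4}
    - {"wx": 0,"wy": 0,"wz": -1.8,"dx": -1.3,"dy": -3.2,"dz": 0.1,"jaw": 0.4}
    - {"wx": 0,"wy": 0,"wz": -2.7,"dx": -1.9,"dy": -4.8,"dz": 0.2,"jaw": 0.4}
    - {"wx": 0,"wy": 0,"wz": -3.6,"dx": -2.6,"dy": -6.4,"dz": 0.3,"jaw": 0.4}
    - {"wx": 0,"wy": 0,"wz": -4.4,"dx": -3.25,"dy": -8,"dz": 0.37,"jaw": 0.4}
    - {"wx": 0,"wy": 0,"wz": -4.8,"dx": -3.25,"dy": -8.02,"dz": 0.37,"jaw": 0.4}

```text
time_s: 15.22
ee_pos: [468.8, -96.0, 172.2]
orientation: [-3.029, -0.826, 0.002]
wrist_force: [0.1, -1.1, -0.3]
gripper_width: 60.0
finger_force: 0.0
```

Request:
jog_arm:
  rows:
    - {"wx": 0,"wy": 0,"wz": -0.6,"dx": 0.5,"dy": -1.6,"dz": 0,"jaw": 0.4}
    - {"wx": 0,"wy": 0,"wz": -1.2,"dx": 1,"dy": -3.2,"dz": 0,"jaw": 0.4}
    - {"wx": 0,"wy": 0,"wz": -1.8,"dx": 1.6,"dy": -4.8,"dz": 0,"jaw": 0.4}
    - {"wx": 0,"wy": 0,"wz": -2.4,"dx": 2.18,"dy": -6.73,"dz": 0,"jaw": 0.4}
    - {"wx": 0,"wy": 0,"wz": -2.4,"dx": 2.18,"dy": -6.73,"dz": 0,"jaw": 0.4}
    - {"wx": 0,"wy": 0,"wz": -2.4,"dx": 2.18,"dy": -6.73,"dz": 0,"jaw": 0.4}

```text
time_s: 15.98
ee_pos: [432.0, 73.3, 172.8]
orientation: [2.799, 1.426, -0.001]
wrist_force: [0.2, -0.3, -0.2]
gripper_width: 60.1
finger_force: 0.0
```

```bash
python3 - <<'E'
from h import *
p=wrist("w6"); 
print([(a["conf"],a["at"],ray(p,a["at"],24)) for a in models.mark_of(p,"holder_a_mid")])
print([(a["conf"],a["bbox"]) for a in models.spot_in(p,"holder_a_mid")])
hsv=cv2.cvtColor(p["color"],cv2.COLOR_RGB2HSV); H,S,V=[hsv[...,i].astype(int) for i in range(3)]
for a in models.cut_out(p,"holder_a_mid"):
    try: print("hole/ring",blob(p,a["mask"]&((V<90)|(S>110)),a["bbox"][:2],48,60))
    except ValueError: pass
plan()
E
```

```text
[(0.68, [253.1, 180.8], array([[432.08153586,  72.80917404]])), (0.17, [170.1, 111.3], array([[405.88886298, 183.55221478]]))]
[(0.72, [255.6, 181.0, 41.4, 44.4])]
hole/ring [435.3  72.7  29.5  29.1  27.4]
now 16.175 [432.3  72.7 173. ] az -36.1 w 59.3
```

View pics/w6.png

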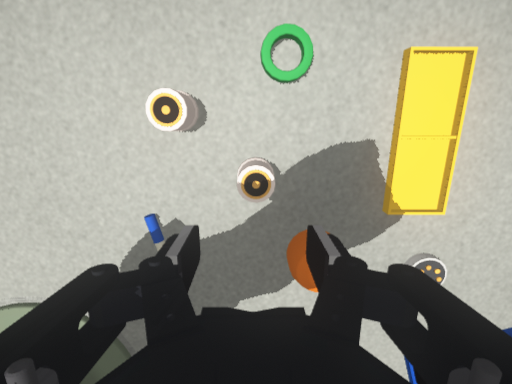

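The holder under the gripper is at (256,183); the shade (305,258) and the other holder (167,110) are clear of the fingers. Grasping it.

Request:
jog_arm:
  rows:
    - {"wx": 0,"wy": 0,"wz": 0,"dx": 0.05,"dy": 0.07,"dz": 2,"jaw": 0.4}
    - {"wx": 0,"wy": 0,"wz": 0,"dx": 0.05,"dy": 0.07,"dz": 4,"jaw": 0.4}
    - {"wx": 0,"wy": 0,"wz": 0,"dx": 0.05,"dy": 0.07,"dz": 5.5,"jaw": 0.4}
    - {"wx": 0,"wy": 0,"wz": 0,"dx": 0.05,"dy": 0.07,"dz": 6.34,"jaw": 0.4}
    - {"wx": 0,"wy": 0,"wz": 0,"dx": 0.05,"dy": 0.07,"dz": 6.34,"jaw": 0.4}
    - {"wx": 0,"wy": 0,"wz": 0,"dx": 0.05,"dy": 0.07,"dz": 6.34,"jaw": -1}
    - {"wx": 0,"wy": 0,"wz": 0,"dx": 0.05,"dy": 0.07,"dz": 6.34,"jaw": -1}
    - {"wx": 0,"wy": 0,"wz": 0,"dx": 0.05,"dy": 0.07,"dz": 6.34,"jaw": -1}

```text
time_s: 17.18
ee_pos: [434.8, 73.6, 15.6]
orientation: [2.798, 1.427, 0.002]
wrist_force: [-1.2, -3.1, 7.9]
gripper_width: 38.1
finger_force: 59.8
```

Request:
jog_arm:
  rows:
    - {"wx": 0,"wy": 0,"wz": 0,"dx": 0,"dy": 0,"dz": 0,"jaw": -1}
    - {"wx": 0,"wy": 0,"wz": 0,"dx": 0,"dy": 0,"dz": 0,"jaw": -1}
    - {"wx": 0,"wy": 0,"wz": 0,"dx": 0,"dy": 0,"dz": -1,"jaw": -1}
    - {"wx": 0,"wy": 0,"wz": 0,"dx": 0,"dy": 0,"dz": -2.5,"jaw": -1}
    - {"wx": 0,"wy": 0,"wz": 0,"dx": 0,"dy": 0,"dz": -4.5,"jaw": -1}
    - {"wx": 0,"wy": 0,"wz": 0,"dx": 0,"dy": 0,"dz": -5.5,"jaw": -1}
    - {"wx": 0,"wy": 0,"wz": 0,"dx": 0,"dy": 0,"dz": -5.5,"jaw": -1}

```text
time_s: 18.05
ee_pos: [435.0, 74.4, 153.8]
orientation: [-2.798, -1.428, -0.006]
wrist_force: [0.7, 0.1, -1.7]
gripper_width: 38.0
finger_force: 60.4
```

```bash
python3 - <<'E'
from h import *
p=wrist(); hsv=cv2.cvtColor(p["color"],cv2.COLOR_RGB2HSV); H,S,V=[hsv[...,i].astype(int) for i in range(3)]
print(blob(p,(H>20)&(H<35)&(S>140),(430,140),14,120))
plan((640,33.3,150,-36),(640,33.3,18,-36))
E
```

```text
[ 6.132e+02 -2.000e-01  1.792e+02  7.450e+01  5.390e+01]
now 18.1 [434.5  74.3 152.7] az -35.9 w 38.1
(640, 33.3, 150, -36) d [3.493 7.619 0.12 ] w [ 0.003 -0.012  0.008]
(640, 33.3, 18, -36) d [0.   0.   5.28] w [0. 0. 0.]
```

Request:
jog_arm:
  rows:
    - {"wx": 0,"wy": 0,"wz": 0,"dx": 0.7,"dy": 1.5,"dz": 0,"jaw": -1}
    - {"wx": 0,"wy": 0,"wz": 0,"dx": 1.4,"dy": 3,"dz": 0,"jaw": -1}
    - {"wx": 0,"wy": 0,"wz": 0,"dx": 2.1,"dy": 4.5,"dz": 0,"jaw": -1}
    - {"wx": 0,"wy": 0,"wz": 0,"dx": 2.8,"dy": 6,"dz": 0,"jaw": -1}
    - {"wx": 0,"wy": 0,"wz": 0,"dx": 3.5,"dy": 7.6,"dz": 0.12,"jaw": -1}
    - {"wx": 0,"wy": 0,"wz": 0,"dx": 3.5,"dy": 7.6,"dz": 0.12,"jaw": -1}
    - {"wx": 0,"wy": 0,"wz": 0,"dx": 3.5,"dy": 7.6,"dz": 0.12,"jaw": -1}

```text
time_s: 18.98
ee_pos: [638.5, 32.6, 147.8]
orientation: [-2.798, -1.426, 0.003]
wrist_force: [0.1, -0.4, -1.3]
gripper_width: 37.9
finger_force: 60.8
```

```bash
python3 - <<'E'
from h import *
p=wrist("w7"); plan((639.6,34.5,18.5,-36))
E
```

```text
now 19.025 [638.5  32.9 148.3] az -36.0 w 38.2
(639.6, 34.5, 18.5, -36) d [0.081 0.008 5.191] w [-0.008  0.004  0.002]
```

View pics/w7.png

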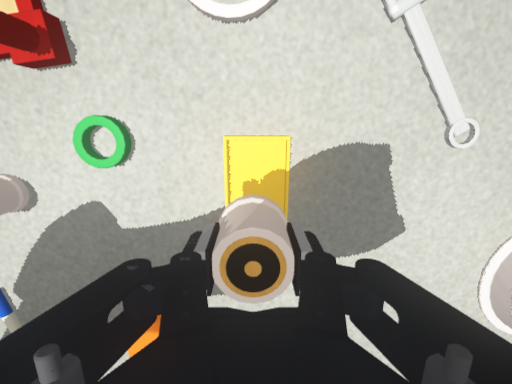

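The holder hangs upright, centred on the tray's line (column 257, tray end at row 136). Lowering and releasing.

Request:
jog_arm:
  rows:
    - {"wx": 0,"wy": 0,"wz": 0,"dx": 0.08,"dy": 0,"dz": 1.8,"jaw": -1}
    - {"wx": 0,"wy": 0,"wz": 0,"dx": 0.08,"dy": 0,"dz": 3.5,"jaw": -1}
    - {"wx": 0,"wy": 0,"wz": 0,"dx": 0.08,"dy": 0,"dz": 4.5,"jaw": -1}
    - {"wx": 0,"wy": 0,"wz": 0,"dx": 0.08,"dy": 0,"dz": 4.9,"jaw": -1}
    - {"wx": 0,"wy": 0,"wz": 0,"dx": 0.08,"dy": 0,"dz": 5.18,"jaw": -1}
    - {"wx": 0,"wy": 0,"wz": 0,"dx": 0.08,"dy": 0,"dz": 5.18,"jaw": -1}
    - {"wx": 0,"wy": 0,"wz": 0,"dx": 0.08,"dy": 0,"dz": 5.18,"jaw": 0.3}
    - {"wx": 0,"wy": 0,"wz": 0,"dx": 0.08,"dy": 0,"dz": 5.18,"jaw": 0.3}

```text
time_s: 20.02
ee_pos: [641.0, 34.5, 20.2]
orientation: [2.798, 1.427, 0.002]
wrist_force: [-0.4, 0.0, 0.6]
gripper_width: 55.6
finger_force: 0.0
```

Request:
jog_arm:
  rows:
    - {"wx": 0,"wy": 0,"wz": 0,"dx": 0,"dy": 0,"dz": 0,"jaw": 0.4}
    - {"wx": 0,"wy": 0,"wz": 0,"dx": 0,"dy": 0,"dz": -1,"jaw": 0.4}
    - {"wx": 0,"wy": 0,"wz": 0,"dx": 0,"dy": 0,"dz": -3,"jaw": 0.4}
    - {"wx": 0,"wy": 0,"wz": 0,"dx": 0,"dy": 0,"dz": -5,"jaw": 0.4}
    - {"wx": 0,"wy": 0,"wz": 0,"dx": 0,"dy": 0,"dz": -6.2,"jaw": 0.4}
    - {"wx": 0,"wy": 0,"wz": 0,"dx": 0,"dy": 0,"dz": -6.2,"jaw": 0.4}

```text
time_s: 20.78
ee_pos: [641.7, 34.5, 176.9]
orientation: [2.798, 1.427, 0.006]
wrist_force: [0.4, 0.7, -0.7]
gripper_width: 60.1
finger_force: 0.0
```

```bash
python3 - <<'E'
from h import *
plan((407,182.5,170,-36))
E
```

```text
now 20.775 [641.7  34.5 176.9] az -36.0 w 60.1
(407, 182.5, 170, -36) d [ -0.722 -11.076   0.247] w [ 0.014 -0.016  0.003]
```

Request:
jog_arm:
  rows:
    - {"wx": 0,"wy": 0,"wz": 0,"dx": -0.1,"dy": -2,"dz": 0,"jaw": 0.4}
    - {"wx": 0,"wy": 0,"wz": 0,"dx": -0.2,"dy": -4,"dz": 0.1,"jaw": 0.4}
    - {"wx": 0,"wy": 0,"wz": 0,"dx": -0.4,"dy": -6,"dz": 0.1,"jaw": 0.4}
    - {"wx": 0,"wy": 0,"wz": 0,"dx": -0.5,"dy": -8,"dz": 0.2,"jaw": 0.4}
    - {"wx": 0,"wy": 0,"wz": 0,"dx": -0.6,"dy": -9.6,"dz": 0.25,"jaw": 0.4}
    - {"wx": 0,"wy": 0,"wz": 0,"dx": -0.72,"dy": -11.08,"dz": 0.25,"jaw": 0.4}
    - {"wx": 0,"wy": 0,"wz": 0,"dx": -0.72,"dy": -11.08,"dz": 0.25,"jaw": 0.4}
    - {"wx": 0,"wy": 0,"wz": 0,"dx": -0.72,"dy": -11.08,"dz": 0.25,"jaw": 0.4}

```text
time_s: 21.78
ee_pos: [406.1, 182.5, 168.1]
orientation: [2.798, 1.427, -0.0]
wrist_force: [0.3, -0.3, -0.4]
gripper_width: 59.7
finger_force: 0.0
```

```bash
python3 - <<'E'
from h import *
p=wrist("w8"); 
print([(a["conf"],a["at"],ray(p,a["at"],24)) for a in models.mark_of(p,"holder_a_mid")])
hsv=cv2.cvtColor(p["color"],cv2.COLOR_RGB2HSV); H,S,V=[hsv[...,i].astype(int) for i in range(3)]
for a in models.cut_out(p,"holder_a_mid"):
    print(a["conf"],a["bbox"]);print("hole/ring",blob(p,a["mask"]&((V<90)|(S>110)),a["bbox"][:2],48,60))
m=((V<90)|(S>110)); print("near centre",blob(p,m,(256,182),48,24))
plan((406.6,183,14.5,-36),(587.5,-38,150,-36))
E
```

```text
[(0.66, [383.2, 319.8], array([[434.13075292, -60.58515659]]))]
0.96 [491.1, 164.6, 39.1, 40.3]
hole/ring [611.1  82.1  14.5   2.5   0.7]
0.47 [477.8, 196.3, 68.5, 148.7]
hole/ring [593.8  29.4 127.7  69.5  54.3]
near centre [408.5 182.8  29.3  29.  -36. ]
now 21.925 [406.5 182.  168.2] az -36.0 w 59.6
(406.6, 183, 14.5, -36) d [ 0.037 -0.024  6.147] w [ 0.003  0.001 -0.004]
(587.5, -38, 150, -36) d [-2.898 11.05  -5.42 ] w [0. 0. 0.]
```

Request:
jog_arm:
  rows:
    - {"wx": 0,"wy": 0,"wz": 0,"dx": 0.07,"dy": 0.05,"dz": 2,"jaw": 0.4}
    - {"wx": 0,"wy": 0,"wz": 0,"dx": 0.07,"dy": 0.05,"dz": 4,"jaw": 0.4}
    - {"wx": 0,"wy": 0,"wz": 0,"dx": 0.07,"dy": 0.05,"dz": 5.4,"jaw": 0.4}
    - {"wx": 0,"wy": 0,"wz": 0,"dx": 0.07,"dy": 0.05,"dz": 6.14,"jaw": 0.4}
    - {"wx": 0,"wy": 0,"wz": 0,"dx": 0.07,"dy": 0.05,"dz": 6.14,"jaw": 0.4}
    - {"wx": 0,"wy": 0,"wz": 0,"dx": 0.07,"dy": 0.05,"dz": 6.14,"jaw": -1}
    - {"wx": 0,"wy": 0,"wz": 0,"dx": 0.07,"dy": 0.05,"dz": 6.14,"jaw": -1}
    - {"wx": 0,"wy": 0,"wz": 0,"dx": 0.07,"dy": 0.05,"dz": 6.14,"jaw": -1}

```text
time_s: 22.92
ee_pos: [408.5, 183.3, 15.7]
orientation: [2.799, 1.427, 0.003]
wrist_force: [-0.7, -3.2, 9.2]
gripper_width: 38.2
finger_force: 60.0
```

Request:
jog_arm:
  rows:
    - {"wx": 0,"wy": 0,"wz": 0,"dx": 0,"dy": 0,"dz": 0,"jaw": -1}
    - {"wx": 0,"wy": 0,"wz": 0,"dx": 0,"dy": 0,"dz": 0,"jaw": -1}
    - {"wx": 0,"wy": 0,"wz": 0,"dx": 0,"dy": 0,"dz": -1,"jaw": -1}
    - {"wx": 0,"wy": 0,"wz": 0,"dx": 0,"dy": 0,"dz": -2.5,"jaw": -1}
    - {"wx": 0,"wy": 0,"wz": 0,"dx": 0,"dy": 0,"dz": -4.5,"jaw": -1}
    - {"wx": 0,"wy": 0,"wz": 0,"dx": 0,"dy": 0,"dz": -5.5,"jaw": -1}
    - {"wx": 0,"wy": 0,"wz": 0,"dx": 0,"dy": 0,"dz": -5.5,"jaw": -1}

```text
time_s: 23.8
ee_pos: [408.4, 184.2, 153.9]
orientation: [-2.797, -1.428, -0.005]
wrist_force: [-0.5, 1.1, -2.4]
gripper_width: 37.6
finger_force: 60.4
```

Request:
jog_arm:
  rows:
    - {"wx": 0,"wy": 0,"wz": 0,"dx": -0.5,"dy": 2,"dz": 0,"jaw": -1}
    - {"wx": 0,"wy": 0,"wz": 0,"dx": -1,"dy": 4,"dz": 0,"jaw": -1}
    - {"wx": 0,"wy": 0,"wz": 0,"dx": -1.6,"dy": 6,"dz": 0,"jaw": -1}
    - {"wx": 0,"wy": 0,"wz": 0,"dx": -2.2,"dy": 8,"dz": 0,"jaw": -1}
    - {"wx": 0,"wy": 0,"wz": 0,"dx": -2.6,"dy": 9.8,"dz": 0,"jaw": -1}
    - {"wx": 0,"wy": 0,"wz": 0,"dx": -2.9,"dy": 11,"dz": 0,"jaw": -1}
    - {"wx": 0,"wy": 0,"wz": 0,"dx": -2.9,"dy": 11,"dz": 0,"jaw": -1}
    - {"wx": 0,"wy": 0,"wz": 0,"dx": -2.9,"dy": 11,"dz": 0,"jaw": -1}

```text
time_s: 24.8
ee_pos: [587.2, -36.5, 151.5]
orientation: [-2.798, -1.427, 0.002]
wrist_force: [0.3, 0.4, -0.9]
gripper_width: 38.1
finger_force: 60.7
```

```bash
python3 - <<'E'
from h import *
p=wrist("w9"); plan((587.5,-38,18.5,-36))
E
```

```text
now 24.85 [587.3 -36.  151.7] az -35.9 w 37.7
(587.5, -38, 18.5, -36) d [-0.058  0.06   5.327] w [-0.007  0.001  0.007]
```

View pics/w9.png

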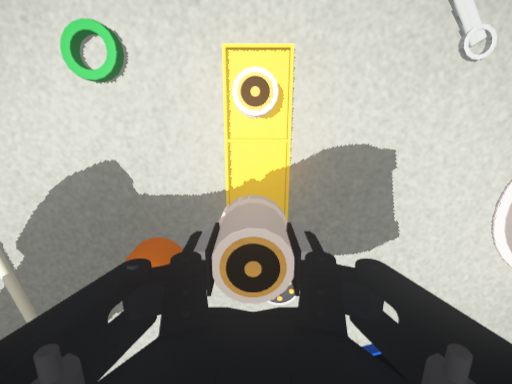

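Holder one stands in the far bay at (255,90), and holder two is over the near bay. Lowering and releasing it, then heading to the red post.

Request:
jog_arm:
  rows:
    - {"wx": 0,"wy": 0,"wz": 0,"dx": -0.06,"dy": 0.06,"dz": 1.8,"jaw": -1}
    - {"wx": 0,"wy": 0,"wz": 0,"dx": -0.06,"dy": 0.06,"dz": 3.5,"jaw": -1}
    - {"wx": 0,"wy": 0,"wz": 0,"dx": -0.06,"dy": 0.06,"dz": 4.6,"jaw": -1}
    - {"wx": 0,"wy": 0,"wz": 0,"dx": -0.06,"dy": 0.06,"dz": 5,"jaw": -1}
    - {"wx": 0,"wy": 0,"wz": 0,"dx": -0.06,"dy": 0.06,"dz": 5.32,"jaw": -1}
    - {"wx": 0,"wy": 0,"wz": 0,"dx": -0.06,"dy": 0.06,"dz": 5.32,"jaw": -1}
    - {"wx": 0,"wy": 0,"wz": 0,"dx": -0.06,"dy": 0.06,"dz": 5.32,"jaw": 0.3}
    - {"wx": 0,"wy": 0,"wz": 0,"dx": -0.06,"dy": 0.06,"dz": 5.32,"jaw": 0.3}

```text
time_s: 25.85
ee_pos: [588.6, -38.9, 19.9]
orientation: [2.798, 1.427, 0.001]
wrist_force: [-0.3, -0.4, 0.7]
gripper_width: 55.5
finger_force: 0.0
```

Request:
jog_arm:
  rows:
    - {"wx": 0,"wy": 0,"wz": 0,"dx": 0,"dy": 0,"dz": 0,"jaw": 0.4}
    - {"wx": 0,"wy": 0,"wz": 0,"dx": 0,"dy": 0,"dz": -1,"jaw": 0.3}
    - {"wx": 0,"wy": 0,"wz": 0,"dx": 0,"dy": 0,"dz": -3,"jaw": 0.2}
    - {"wx": 0,"wy": 0,"wz": 0,"dx": 0,"dy": 0,"dz": -5,"jaw": 0.2}
    - {"wx": 0,"wy": 0,"wz": 0,"dx": 0,"dy": 0,"dz": -7,"jaw": 0.2}
    - {"wx": 0,"wy": 0,"wz": 0,"dx": 0,"dy": 0,"dz": -7,"jaw": 0.2}

```text
time_s: 26.6
ee_pos: [589.7, -39.3, 197.8]
orientation: [2.797, 1.426, 0.008]
wrist_force: [0.2, -0.4, -0.1]
gripper_width: 51.4
finger_force: 0.0
```

```bash
python3 - <<'E'
from h import *
plan((470,-170,195,-45),(322,-277,195,-45))
E
```

```text
now 26.6 [589.7 -39.3 197.8] az -36.0 w 51.4
(470, -170, 195, -45) d [-7.045 -0.805  0.084] w [ 0.021 -0.022  0.903]
(322, -277, 195, -45) d [-7.212 -1.16   0.   ] w [0. 0. 0.]
```

Request:
jog_arm:
  rows:
    - {"wx": 0,"wy": 0,"wz": 0.3,"dx": -1.8,"dy": -0.2,"dz": 0,"jaw": 0.2}
    - {"wx": 0,"wy": 0,"wz": 0.6,"dx": -3.6,"dy": -0.4,"dz": 0,"jaw": 0.2}
    - {"wx": 0,"wy": 0,"wz": 0.9,"dx": -5.4,"dy": -0.6,"dz": 0.08,"jaw": 0.2}
    - {"wx": 0,"wy": 0,"wz": 0.9,"dx": -7.05,"dy": -0.8,"dz": 0.08,"jaw": 0.2}
    - {"wx": 0,"wy": 0,"wz": 0.9,"dx": -7.05,"dy": -0.8,"dz": 0.08,"jaw": 0.2}

```text
time_s: 27.22
ee_pos: [466.6, -171.8, 192.3]
orientation: [-2.904, -1.197, 0.0]
wrist_force: [0.6, -0.1, -0.3]
gripper_width: 51.2
finger_force: 0.0
```

Request:
jog_arm:
  rows:
    - {"wx": 0,"wy": 0,"wz": 0,"dx": -1.8,"dy": -0.3,"dz": 0,"jaw": 0.2}
    - {"wx": 0,"wy": 0,"wz": 0,"dx": -3.6,"dy": -0.6,"dz": 0,"jaw": 0.2}
    - {"wx": 0,"wy": 0,"wz": 0,"dx": -5.4,"dy": -0.9,"dz": 0,"jaw": 0.2}
    - {"wx": 0,"wy": 0,"wz": 0,"dx": -7.2,"dy": -1.16,"dz": 0,"jaw": 0.2}
    - {"wx": 0,"wy": 0,"wz": 0,"dx": -7.2,"dy": -1.16,"dz": 0,"jaw": 0.2}
    - {"wx": 0,"wy": 0,"wz": 0,"dx": -7.2,"dy": -1.16,"dz": 0,"jaw": 0.2}

```text
time_s: 27.98
ee_pos: [321.6, -276.4, 192.2]
orientation: [-2.902, -1.204, -0.0]
wrist_force: [-0.7, -0.9, 0.8]
gripper_width: 51.2
finger_force: 0.0
```

```bash
python3 - <<'E'
from h import *
p=wrist("w10"); cv2.imwrite("pics/w10.png",cv2.resize(p["color"][:,:,::-1],(800,600)))
for a in models.mark_of(p,"post_mid"): print(a["conf"],a["at"],ray(p,a["at"],38))
for a in models.cut_out(p,"post_mid"):
    m=a["mask"]; print(a["conf"],np.round(a["bbox"]),p["color"][m].mean(0).round())
    hsv=cv2.cvtColor(p["color"],cv2.COLOR_RGB2HSV); b=m&(hsv[...,1]<60)
    if b.sum()>10: print("top",blob(p,b,a["bbox"][:2],76,40))
plan((322,-277,44,-45))
E
```

```text
0.97 [202.4, 141.7] [[ 312.47018208 -207.66026876]]
0.68 [295.7, 137.2] [[ 387.66764078 -276.05427065]]
0.86 [300. 137.  35.  29.] [119. 155. 122.]
top [ 390.2 -276.3   16.3   15.6  -88.5]
0.83 [254. 179.  24.  32.] [155. 107. 103.]
top [ 324.7 -277.    16.4   14.9   45.6]
0.57 [203. 141.  33.  25.] [112. 151. 116.]
top [ 315.1 -206.4   16.5   15.6   -1.6]
0.29 [464.  56.  94.  70.] [117. 126. 135.]
top [ 536.  -325.6   65.    35.2  -18.9]
now 28.125 [ 321.6 -276.2  192.1] az -44.9 w 51.3
(322, -277, 44, -45) d [-0.011  0.035  5.925] w [-0.001  0.002  0.013]
```

View pics/w10.png

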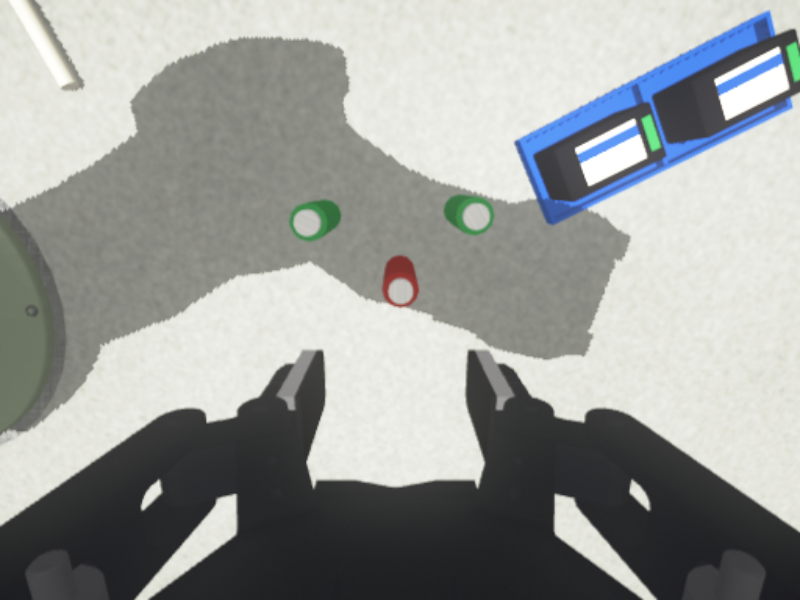

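The red post stands alone under the gripper at (400,285); the green look-alikes at (310,220) and (472,215) are clear of the diagonal finger path. Both drivers lie in the blue tray, one per bay. Grasping the post.

Request:
jog_arm:
  rows:
    - {"wx": 0,"wy": 0,"wz": 0,"dx": 0.05,"dy": 0.1,"dz": 1.8,"jaw": 0.2}
    - {"wx": 0,"wy": 0,"wz": 0,"dx": 0.05,"dy": 0.1,"dz": 3.6,"jaw": 0.2}
    - {"wx": 0,"wy": 0,"wz": 0,"dx": 0.05,"dy": 0.1,"dz": 5.2,"jaw": 0.2}
    - {"wx": 0,"wy": 0,"wz": 0,"dx": 0.05,"dy": 0.1,"dz": 6.2,"jaw": 0.2}
    - {"wx": 0,"wy": 0,"wz": 0,"dx": 0.05,"dy": 0.1,"dz": 6.2,"jaw": 0.2}
    - {"wx": 0,"wy": 0,"wz": 0,"dx": 0.05,"dy": 0.1,"dz": 6.2,"jaw": -1}
    - {"wx": 0,"wy": 0,"wz": 0,"dx": 0.05,"dy": 0.1,"dz": 6.2,"jaw": -1}
    - {"wx": 0,"wy": 0,"wz": 0,"dx": 0.05,"dy": 0.1,"dz": 6.2,"jaw": -1}

```text
time_s: 29.12
ee_pos: [324.2, -277.8, 38.4]
orientation: [2.9, 1.203, 0.002]
wrist_force: [-1.6, -1.3, 6.8]
gripper_width: 22.7
finger_force: 58.3
```

Request:
jog_arm:
  rows:
    - {"wx": 0,"wy": 0,"wz": 0,"dx": 0,"dy": 0,"dz": 0,"jaw": -1}
    - {"wx": 0,"wy": 0,"wz": 0,"dx": 0,"dy": 0,"dz": 0,"jaw": -1}
    - {"wx": 0,"wy": 0,"wz": 0,"dx": 0,"dy": 0,"dz": 0,"jaw": -1}
    - {"wx": 0,"wy": 0,"wz": 0,"dx": 0,"dy": 0,"dz": -1,"jaw": -1}
    - {"wx": 0,"wy": 0,"wz": 0,"dx": 0,"dy": 0,"dz": -2.5,"jaw": -1}
    - {"wx": 0,"wy": 0,"wz": 0,"dx": 0,"dy": 0,"dz": -4.5,"jaw": -1}
    - {"wx": 0,"wy": 0,"wz": 0,"dx": 0,"dy": 0,"dz": -5.2,"jaw": -1}
    - {"wx": 0,"wy": 0,"wz": 0,"dx": 0,"dy": 0,"dz": -5.2,"jaw": -1}

```text
time_s: 30.12
ee_pos: [324.4, -277.4, 168.6]
orientation: [2.9, 1.204, 0.004]
wrist_force: [0.5, -0.1, -1.7]
gripper_width: 22.7
finger_force: 59.2
```

```bash
python3 - <<'E'
from h import *
p=wrist(); hsv=cv2.cvtColor(p["color"],cv2.COLOR_RGB2HSV)
s=readout.get_state(); print(s["finger_force"])
plan((480,-110,167,-45),(480,130,167,-45),(405,275,167,-45))
E
```

```text
59.18697953224182
now 30.175 [ 324.  -277.2  167.6] az -44.9 w 22.2
(480, -110, 167, -45) d [ 9.14  -0.3    0.035] w [ 0.007 -0.007  0.01 ]
(480, 130, 167, -45) d [ 6.788 -6.788  0.   ] w [0. 0. 0.]
(405, 275, 167, -45) d [ 1.98  -6.223  0.   ] w [0. 0. 0.]
```

Request:
jog_arm:
  rows:
    - {"wx": 0,"wy": 0,"wz": 0,"dx": 1.9,"dy": 0,"dz": 0,"jaw": -1}
    - {"wx": 0,"wy": 0,"wz": 0,"dx": 3.8,"dy": -0.1,"dz": 0,"jaw": -1}
    - {"wx": 0,"wy": 0,"wz": 0,"dx": 5.7,"dy": -0.2,"dz": 0,"jaw": -1}
    - {"wx": 0,"wy": 0,"wz": 0,"dx": 7.5,"dy": -0.3,"dz": 0,"jaw": -1}
    - {"wx": 0,"wy": 0,"wz": 0,"dx": 9.14,"dy": -0.3,"dz": 0,"jaw": -1}
    - {"wx": 0,"wy": 0,"wz": 0,"dx": 9.14,"dy": -0.3,"dz": 0,"jaw": -1}

```text
time_s: 30.92
ee_pos: [480.8, -108.4, 165.9]
orientation: [-2.899, -1.209, 0.002]
wrist_force: [-0.6, -0.4, -1.9]
gripper_width: 22.2
finger_force: 59.2
```

Request:
jog_arm:
  rows:
    - {"wx": 0,"wy": 0,"wz": 0,"dx": 1.3,"dy": -1.3,"dz": 0,"jaw": -1}
    - {"wx": 0,"wy": 0,"wz": 0,"dx": 2.6,"dy": -2.6,"dz": 0,"jaw": -1}
    - {"wx": 0,"wy": 0,"wz": 0,"dx": 4,"dy": -4,"dz": 0,"jaw": -1}
    - {"wx": 0,"wy": 0,"wz": 0,"dx": 5.4,"dy": -5.4,"dz": 0,"jaw": -1}
    - {"wx": 0,"wy": 0,"wz": 0,"dx": 6.8,"dy": -6.8,"dz": 0,"jaw": -1}
    - {"wx": 0,"wy": 0,"wz": 0,"dx": 6.8,"dy": -6.8,"dz": 0,"jaw": -1}

```text
time_s: 31.68
ee_pos: [478.7, 132.4, 166.1]
orientation: [-2.899, -1.21, 0.002]
wrist_force: [-0.4, -1.8, -1.5]
gripper_width: 22.5
finger_force: 59.3
```

Request:
jog_arm:
  rows:
    - {"wx": 0,"wy": 0,"wz": 0,"dx": 0.6,"dy": -1.8,"dz": 0,"jaw": -1}
    - {"wx": 0,"wy": 0,"wz": 0,"dx": 1.2,"dy": -3.6,"dz": 0,"jaw": -1}
    - {"wx": 0,"wy": 0,"wz": 0,"dx": 1.7,"dy": -5.2,"dz": 0,"jaw": -1}
    - {"wx": 0,"wy": 0,"wz": 0,"dx": 1.98,"dy": -6.22,"dz": 0,"jaw": -1}
    - {"wx": 0,"wy": 0,"wz": 0,"dx": 1.98,"dy": -6.22,"dz": 0,"jaw": -1}
    - {"wx": 0,"wy": 0,"wz": 0,"dx": 1.98,"dy": -6.22,"dz": 0,"jaw": -1}
    - {"wx": 0,"wy": 0,"wz": 0,"dx": 1.98,"dy": -6.22,"dz": 0,"jaw": -1}

```text
time_s: 32.55
ee_pos: [405.0, 273.4, 167.2]
orientation: [2.903, 1.2, -0.0]
wrist_force: [-0.1, -0.7, -1.9]
gripper_width: 22.5
finger_force: 59.4
```

```bash
python3 - <<'E'
from h import *
p=wrist(); cv2.imwrite("pics/w11.png",cv2.resize(p["color"][:,:,::-1],(800,600),interpolation=cv2.INTER_CUBIC)); np.save("w11.npy",p,allow_pickle=True)
for a in models.mark_of(p,"socket"): print(a["conf"],a["at"],ray(p,a["at"],24))
plan()
E
```

```text
0.88 [253.4, 120.2] [[451.42456869 318.66842923]]
now 32.65 [404.9 273.8 167.3] az -45.1 w 22.5
```

View pics/w11.png

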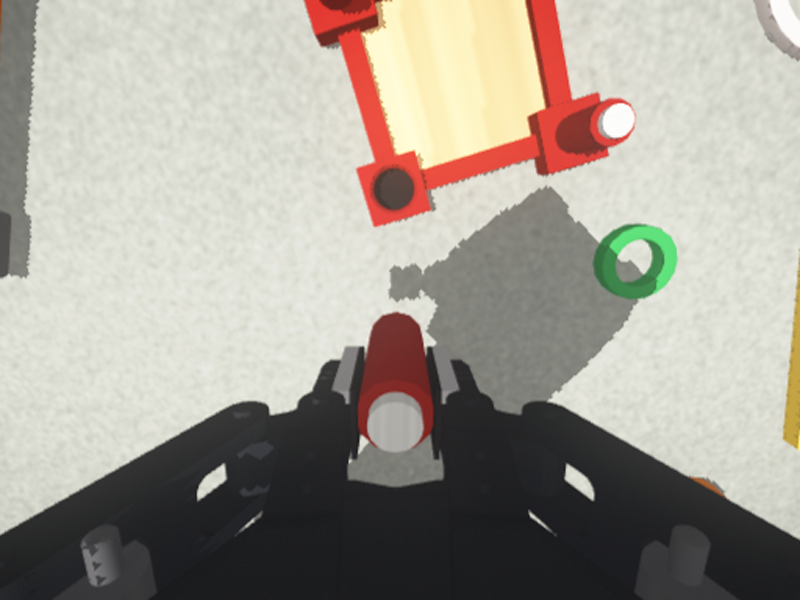

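The empty socket hole is at (394,188), and the held post hangs upright with its bright spigot at (396,422). I'll measure both in the same frame.

```bash
cat >> h.py <<'E'
def circ(p,mask,near,z,rad):
    m=np.zeros(mask.shape,np.uint8); cv2.circle(m,tuple(int(v) for v in near),rad,1,-1)
    c=max(cv2.findContours(m&mask.astype(np.uint8),0,1)[0],key=cv2.contourArea).reshape(-1,2)
    w=ray(p,c,z); (x,y),r=cv2.minEnclosingCircle(w.astype(np.float32)); M=cv2.moments(np.float32(w).reshape(-1,1,2))
    return np.round([x,y,2*r,M["m10"]/M["m00"],M["m01"]/M["m00"]],1)
E
python3 - <<'E'
from h import *
p=np.load("w11.npy",allow_pickle=True).item()
hsv=cv2.cvtColor(p["color"],cv2.COLOR_RGB2HSV); H,S,V=[hsv[...,i].astype(int) for i in range(3)]
print("hole",circ(p,(V<120),(252,120),24,14))
print("spigot",circ(p,(S<60)&(V>120),(253,271),205,22))
red=(S>120)&(V>50)&((H<8)|(H>172)); print("post red low edge", [ (int(r),np.flatnonzero(red[r,215:290]).min()+215,np.flatnonzero(red[r,215:290]).max()+215) for r in (205,210,220,235)])
t=eyes.grab_frame("top"); h=cv2.cvtColor(t["color"],cv2.COLOR_RGB2HSV)
print("top hole",circ(t,h[...,2]<45,(102,218),24,8), [(a["conf"],ray(t,a["at"],24)) for a in models.mark_of(t,"socket")])
E
```

```text
hole [449.8 319.8  26.2 449.7 319.7]
spigot [405.9 274.2  20.9 405.8 274.3]
post red low edge [(205, np.int64(242), np.int64(264)), (210, np.int64(239), np.int64(268)), (220, np.int64(237), np.int64(270)), (235, np.int64(233), np.int64(272))]
top hole [445.7 315.8  38.3 446.1 316.8] [(0.86, array([[450.15102889, 317.3081623 ]]))]
```

Request:
jog_arm:
  rows:
    - {"wx": 0,"wy": 0,"wz": 0,"dx": 1.2,"dy": 0,"dz": 0,"jaw": -1}
    - {"wx": 0,"wy": 0,"wz": 0,"dx": 2.53,"dy": -0.04,"dz": 0,"jaw": -1}
    - {"wx": 0,"wy": 0,"wz": 0,"dx": 2.53,"dy": -0.04,"dz": 1.2,"jaw": -1}
    - {"wx": 0,"wy": 0,"wz": 0,"dx": 2.53,"dy": -0.04,"dz": 2.6,"jaw": -1}
    - {"wx": 0,"wy": 0,"wz": 0,"dx": 2.53,"dy": -0.04,"dz": 3.57,"jaw": -1}
    - {"wx": 0,"wy": 0,"wz": 0,"dx": 2.53,"dy": -0.04,"dz": 3.57,"jaw": -1}
    - {"wx": 0,"wy": 0,"wz": 0,"dx": 2.53,"dy": -0.04,"dz": 3.57,"jaw": -1}
    - {"wx": 0,"wy": 0,"wz": 0,"dx": 2.53,"dy": -0.04,"dz": 3.57,"jaw": -1}

```text
time_s: 33.75
ee_pos: [448.9, 320.5, 79.1]
orientation: [-2.902, -1.203, -0.002]
wrist_force: [0.7, 0.3, -2.3]
gripper_width: 22.1
finger_force: 59.4
```

```bash
python3 - <<'E'
from h import *
plan((449,319.2,64,-45)); p=eyes.grab_frame("scene")
d=models.mark_of(p,"socket"); c=np.array(d[0]["at"] if d else (393,261)).astype(int); print(c)
E=p["extrinsics"]
def proj(w): 
    q=np.linalg.inv(E)@np.r_[w,1]; return (q[:2]/q[2]*[p["fx"],p["fy"]]+[p["cx"],p["cy"]]).round(1)
print(proj([449.5,319.5,24]),proj([449.5,319.5,40]))
cv2.imwrite("pics/s3.png",cv2.resize(p["color"][200:300,330:450,::-1],(720,600),interpolation=cv2.INTER_CUBIC))
E
```

```text
now 33.75 [448.9 320.5  79.1] az -45.0 w 22.1
(449, 319.2, 64, -45) d [-0.034  0.039  0.602] w [-0.    -0.008  0.004]
[389 261]
[394.4 259.8] [395.9 253.7]
```

View pics/s3.png

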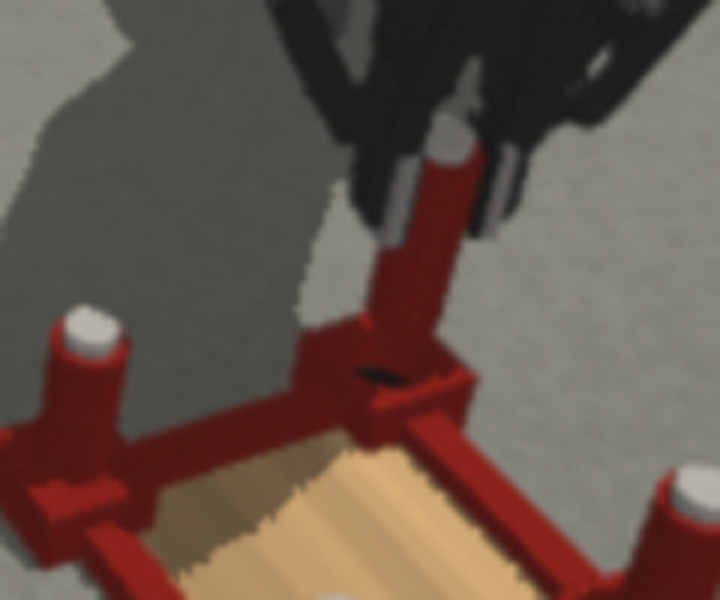

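The post is upright just above the empty corner; the hole's dark near rim shows at (385,375). I'll lower in small steps and watch the force.

Request:
jog_arm:
  rows:
    - {"wx": 0,"wy": 0,"wz": 0,"dx": -0.03,"dy": 0.03,"dz": 0.3,"jaw": -1}
    - {"wx": 0,"wy": 0,"wz": 0,"dx": -0.03,"dy": 0.03,"dz": 0.6,"jaw": -1}
    - {"wx": 0,"wy": 0,"wz": 0,"dx": -0.03,"dy": 0.03,"dz": 0.75,"jaw": -1}
    - {"wx": 0,"wy": 0,"wz": 0,"dx": -0.03,"dy": 0.03,"dz": 0.75,"jaw": -1}
    - {"wx": 0,"wy": 0,"wz": 0,"dx": -0.03,"dy": 0.03,"dz": 0.75,"jaw": -1}

```text
time_s: 34.48
ee_pos: [448.6, 319.0, 59.4]
orientation: [2.902, 1.203, 0.0]
wrist_force: [0.8, -0.1, -0.8]
gripper_width: 22.3
finger_force: 59.4
```

The foot is 3 mm inside the mouth with no contact force, so I'll go down to the bottom.

Request:
jog_arm:
  rows:
    - {"wx": 0,"wy": 0,"wz": 0,"dx": 0,"dy": 0,"dz": 0.15,"jaw": -1}
    - {"wx": 0,"wy": 0,"wz": 0,"dx": 0,"dy": 0,"dz": 0.3,"jaw": -1}
    - {"wx": 0,"wy": 0,"wz": 0,"dx": 0,"dy": 0,"dz": 0.45,"jaw": -1}
    - {"wx": 0,"wy": 0,"wz": 0,"dx": 0,"dy": 0,"dz": 0.6,"jaw": -1}
    - {"wx": 0,"wy": 0,"wz": 0,"dx": 0,"dy": 0,"dz": 0.66,"jaw": -1}
    - {"wx": 0,"wy": 0,"wz": 0,"dx": 0,"dy": 0,"dz": 0.68,"jaw": -1}
    - {"wx": 0,"wy": 0,"wz": 0,"dx": 0,"dy": 0,"dz": 0.68,"jaw": -1}

```text
time_s: 35.35
ee_pos: [448.5, 319.0, 42.5]
orientation: [-2.902, -1.203, -0.0]
wrist_force: [-1.0, -0.7, 2.5]
gripper_width: 22.3
finger_force: 59.9
```

Request:
jog_arm:
  rows:
    - {"wx": 0,"wy": 0,"wz": 0,"dx": 0,"dy": 0,"dz": 0.03,"jaw": -1}
    - {"wx": 0,"wy": 0,"wz": 0,"dx": 0,"dy": 0,"dz": 0.03,"jaw": -1}
    - {"wx": 0,"wy": 0,"wz": 0,"dx": 0,"dy": 0,"dz": 0.02,"jaw": 0.1}
    - {"wx": 0,"wy": 0,"wz": 0,"dx": 0,"dy": 0,"dz": 0.02,"jaw": 0.1}
    - {"wx": 0,"wy": 0,"wz": 0,"dx": 0,"dy": 0,"dz": 0.02,"jaw": 0.2}
    - {"wx": 0,"wy": 0,"wz": 0,"dx": 0,"dy": 0,"dz": 0.02,"jaw": 0.2}

```text
time_s: 36.1
ee_pos: [448.5, 319.0, 41.7]
orientation: [2.902, 1.203, -0.0]
wrist_force: [0.0, -0.6, -0.3]
gripper_width: 51.1
finger_force: 0.0
```

Request:
jog_arm:
  rows:
    - {"wx": 0,"wy": 0,"wz": 0,"dx": 0,"dy": 0,"dz": -0.8,"jaw": 0.2}
    - {"wx": 0,"wy": 0,"wz": 0,"dx": 0,"dy": 0,"dz": -2,"jaw": 0.2}
    - {"wx": 0,"wy": 0,"wz": 0,"dx": 0,"dy": 0,"dz": -4,"jaw": 0.2}
    - {"wx": 0,"wy": 0,"wz": 0,"dx": 0,"dy": 0,"dz": -6,"jaw": 0.2}
    - {"wx": 0,"wy": 0,"wz": 0,"dx": 0,"dy": 0,"dz": -6.5,"jaw": 0.2}
    - {"wx": 0,"wy": 0,"wz": 0,"dx": -2,"dy": 0,"dz": -6.5,"jaw": 0.2}
    - {"wx": 0,"wy": 0,"wz": 0,"dx": -2,"dy": 0,"dz": -6.5,"jaw": 0.2}

```text
time_s: 36.98
ee_pos: [411.1, 281.6, 204.7]
orientation: [-2.902, -1.2, 0.003]
wrist_force: [0.1, 1.0, 1.5]
gripper_width: 51.3
finger_force: 0.0
```

```bash
python3 - <<'E'
from h import *
plan(); p=wrist(); hsv=cv2.cvtColor(p["color"],cv2.COLOR_RGB2HSV); H,S,V=[hsv[...,i].astype(int) for i in range(3)]
def proj(p,w):
    q=np.linalg.inv(p["extrinsics"])@np.r_[w,1]; return (q[:2]/q[2]*[p["fx"],p["fy"]]+[p["cx"],p["cy"]])
u=proj(p,[449.5,319.5,80]); print("expect top",u.round()); print("spigot top @80",circ(p,(S<60)&(V>120),u,80,22))
for n in ("top","scene"):
    t=eyes.grab_frame(n); h=cv2.cvtColor(t["color"],cv2.COLOR_RGB2HSV)
    u=proj(t,[449.5,319.5,80]); print(n,u.round())
    try: print(circ(t,(h[...,1]<70)&(h[...,2]>110),u,80,9))
    except ValueError as e: print("none")
    for k in ("driver_a_mid","holder_a_mid","shade_mid","post_mid","tray_blue","tray_yellow"):
        z={"d":22,"h":27,"s":29,"p":40,"t":0}[k[0]]
        print(k,[(round(a["conf"],2),ray(t,a["at"],z)[0].round()) for a in models.mark_of(t,k)])
t=eyes.grab_frame("top"); h=cv2.cvtColor(t["color"],cv2.COLOR_RGB2HSV)
lab=(h[...,2]>140)
for c in ((569,-342),(485,-315)): print("label",blob(t,lab,proj(t,[*c,47]),47,18))
for c in ((640,34.5),(588,-39)): print("hole",blob(t,h[...,2]<75,proj(t,[*c,51]),51,9))
E
```

```text
now 36.975 [411.1 281.6 204.7] az -45.1 w 51.3
expect top [253. 132.]
spigot top @80 [449.5 319.6  16.6 449.4 319.5]
top [ 93. 213.]
[442.8 316.7  10.9 442.6 316. ]
driver_a_mid [(0.86, array([ 564., -332.]))]
holder_a_mid []
shade_mid [(0.78, array([436., -60.]))]
post_mid [(0.49, array([ 387., -284.])), (0.46, array([ 309., -213.])), (0.4, array([444., 315.]))]
tray_blue [(0.69, array([ 527., -330.]))]
tray_yellow [(0.66, array([617.,   1.]))]
scene [400. 238.]
[446.7 313.8  47.7 440.7 315.8]
driver_a_mid [(0.61, array([ 576., -342.]))]
holder_a_mid [(0.59, array([641.,  38.]))]
shade_mid [(0.61, array([438., -61.]))]
post_mid [(0.78, array([ 311., -214.])), (0.75, array([442., 320.])), (0.45, array([ 405., -273.]))]
tray_blue [(0.56, array([ 528., -334.]))]
tray_yellow [(0.72, array([622.,  -4.]))]
label [ 565.9 -347.7   38.7   14.9  -18. ]
label [ 478.9 -318.4   38.2   15.1  -18.6]
hole [639.   33.9  24.   20.  -89.6]
hole [ 5.863e+02 -3.940e+01  2.210e+01  2.140e+01  4.000e-01]
```

```bash
python3 -c "
from plant import ticket; print(ticket.finish_job())"
```

```text
the job is handed in; nothing more can be done
None
```

I sorted all five parts and handed the job in at about 37 s of robot time: both drivers label-up in the blue tray, both lampholders upright in the yellow tray, and the red post seated in the empty socket. The final camera checks agree with those placements, but finish_job returned no verdict.

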